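# Book in the sample pails with the reader wand and stow them in the tray

### The job

Book in the sample pails along the row, starting with the pail nearest the dock: take the reader wand from its dock and on each pail's lid touch its spring tip gently first onto the small identity stud and then onto the larger logger button, holding each touch for about a second without bottoming the spring; after the last pail put the wand back fully home in its dock. Then raise the folded-down bail of every pail upright and carry the pail by it into a free bay of the four-bay tray, one pail to a bay, standing flat with its bail left standing up. Leave the jar that is already in the tray and the small beaker beyond it where they are, and do not tip a pail over.

Things in the scene. Friction and masses are not known exactly. Their poses are not given: they have to be found in the camera images.
- wand_grip (a point): reader wand, 130 g, upright in the dock at the start: round grey handle 24 mm across, above a black flange 36 mm across and 7 mm thick, 26 mm black cap on top. This point: on the wand's axis in mid handle, 90 mm above the tip, 47 mm above the flange's underside, 38 mm below the wand's top; z up the wand. It lifts straight out of the dock (45 mm of lift)
- wand_tip (a point): centre of the end face of the wand's brass contact tip, 8 mm across, at the bottom of the wand. The tip is a spring plunger: it gives way up into the 18 mm steel nose (which begins 12 mm above the tip) with 0.8 N at first touch and 0.4 N more for each mm, and has 10 mm of travel.
- dock_seat (a point): grey charging dock, a block 84 x 72 mm and 55 mm high on a 100 x 86 mm black foot, fixed to the bench. This point is the mouth of its round 22 mm socket (49 mm deep, 18 mm nose goes in), at the centre of its top face, 55 mm above the bench. The wand is home when its flange lies on this face.
- tray_mid (a point): stainless tray 222 x 222 mm, fixed; walls and a cross of dividers 4 mm thick, 32 mm high, make four bays 105 mm square. This point: middle of the tray at floor level, 4 mm above the bench; x and y run along the dividers. Bay centres in this frame, mm: bay 1 (-54.5, +54.5), bay 2 (-54.5, -54.5), bay 3 (+54.5, +54.5), bay 4 (+54.5, -54.5)
- jar1_mid (a point): amber glass sample jar with a white cap, 68 mm across and 85 mm high, no bail, that may already stand in bay 1; centre, half-way up. Exactly one of the four jars is present, the others are absent
- jar2_mid (a point): amber glass sample jar with a white cap, 68 mm across and 85 mm high, no bail, that may already stand in bay 2; centre, half-way up. Exactly one of the four jars is present, the others are absent
- jar3_mid (a point): amber glass sample jar with a white cap, 68 mm across and 85 mm high, no bail, that may already stand in bay 3; centre, half-way up. Exactly one of the four jars is present, the others are absent
- jar4_mid (a point): amber glass sample jar with a white cap, 68 mm across and 85 mm high, no bail, that may already stand in bay 4; centre, half-way up. Exactly one of the four jars is present, the others are absent
- pail1_mid (a point): sample pail 1 (nearest the dock; may be absent): stainless pail 79 mm across, white lid 86 mm across, lid's top 84 mm above the underside, 350 to 650 g, too wide to grip by its body. This point: on its axis, 42 mm above its underside, z up. The bail's ears are 54 mm above the underside, at y = +47 and -47 mm of this frame
- pail1_stud (a point): centre of the top face of pail 1's identity stud, the smaller of the two steel contacts on its lid: 12 mm across, 4 mm proud of the lid, its top 88 mm above the pail's underside, at x -16, y +16 mm of the pail's frame (the half of the lid away from the folded bail)
- pail1_button (a point): centre of the top face of pail 1's logger button, the larger of the two steel contacts on its lid, with a black surround: 17 mm across, 6 mm proud of the lid, its top 90 mm above the pail's underside, at x -16, y -15 mm of the pail's frame
- pail1_grip (a point): centre of the black grip tube of pail 1's bail: 12 mm thick, 44 mm long along this frame's y, turning with slight drag on the wire. The bail swings it on an 86 mm circle about the line through the ears. Folded down, it lies 80 to 86 mm out from the pail's axis, beyond the lid's edge on the side away from the contacts, 60 to 90 mm above the bench; upright, it is 140 mm above the pail's underside, over the lid's centre
- pail1_bail (a joint): angle of pail 1's bail in rad: 0 is upright, +1.45 is folded fully down towards +x of the pail's frame, -1.45 folded to its -x. The ears are a little stiff (0.02 N m), so the bail stays where it is left
- pail2_mid (a point): sample pail 2 (second place in the row; may be absent): stainless pail 79 mm across, white lid 86 mm across, lid's top 84 mm above the underside, 350 to 650 g, too wide to grip by its body. This point: on its axis, 42 mm above its underside, z up. The bail's ears are 54 mm above the underside, at y = +47 and -47 mm of this frame
- pail2_stud (a point): centre of the top face of pail 2's identity stud, the smaller of the two steel contacts on its lid: 12 mm across, 4 mm proud of the lid, its top 88 mm above the pail's underside, at x -16, y +16 mm of the pail's frame (the half of the lid away from the folded bail)
- pail2_button (a point): centre of the top face of pail 2's logger button, the larger of the two steel contacts on its lid, with a black surround: 17 mm across, 6 mm proud of the lid, its top 90 mm above the pail's underside, at x -16, y -15 mm of the pail's frame
- pail2_grip (a point): centre of the black grip tube of pail 2's bail: 12 mm thick, 44 mm long along this frame's y, turning with slight drag on the wire. The bail swings it on an 86 mm circle about the line through the ears. Folded down, it lies 80 to 86 mm out from the pail's axis, beyond the lid's edge on the side away from the contacts, 60 to 90 mm above the bench; upright, it is 140 mm above the pail's underside, over the lid's centre
- pail2_bail (a joint): angle of pail 2's bail in rad: 0 is upright, +1.45 is folded fully down towards +x of the pail's frame, -1.45 folded to its -x. The ears are a little stiff (0.02 N m), so the bail stays where it is left
- pail3_mid (a point): sample pail 3 (third place in the row; may be absent): stainless pail 79 mm across, white lid 86 mm across, lid's top 84 mm above the underside, 350 to 650 g, too wide to grip by its body. This point: on its axis, 42 mm above its underside, z up. The bail's ears are 54 mm above the underside, at y = +47 and -47 mm of this frame
- pail3_stud (a point): centre of the top face of pail 3's identity stud, the smaller of the two steel contacts on its lid: 12 mm across, 4 mm proud of the lid, its top 88 mm above the pail's underside, at x -16, y +16 mm of the pail's frame (the half of the lid away from the folded bail)
- pail3_button (a point): centre of the top face of pail 3's logger button, the larger of the two steel contacts on its lid, with a black surround: 17 mm across, 6 mm proud of the lid, its top 90 mm above the pail's underside, at x -16, y -15 mm of the pail's frame
- pail3_grip (a point): centre of the black grip tube of pail 3's bail: 12 mm thick, 44 mm long along this frame's y, turning with slight drag on the wire. The bail swings it on an 86 mm circle about the line through the ears. Folded down, it lies 80 to 86 mm out from the pail's axis, beyond the lid's edge on the side away from the contacts, 60 to 90 mm above the bench; upright, it is 140 mm above the pail's underside, over the lid's centre
- pail3_bail (a joint): angle of pail 3's bail in rad: 0 is upright, +1.45 is folded fully down towards +x of the pail's frame, -1.45 folded to its -x. The ears are a little stiff (0.02 N m), so the bail stays where it is left
- beaker_b: small clear beaker, 68 mm across, 85 mm high, standing beyond the tray, a bystander, not part of the job; origin at the centre of its underside

How it is judged (in metres and radians):
On the way, in this order (a step that is already met when the one before it is completed fails the run):
1. the wand's tip touches the identity stud of pail 1 (within 6 mm of its centre, pressing with over 1 N) for 0.5 s (distance between wand_tip and pail1_stud below 0.006 m and contact force between wand and pail1 above 1 N), for 0.5 s.
2. the wand's tip touches the logger button of pail 1 (within 6 mm of its centre, pressing with over 1 N) for 0.5 s (distance between wand_tip and pail1_button below 0.006 m and contact force between wand and pail1 above 1 N), for 0.5 s.
3. the wand's tip touches the identity stud of pail 2 (within 6 mm of its centre, pressing with over 1 N) for 0.5 s (distance between wand_tip and pail2_stud below 0.006 m and contact force between wand and pail2 above 1 N), for 0.5 s.
4. the wand's tip touches the logger button of pail 2 (within 6 mm of its centre, pressing with over 1 N) for 0.5 s (distance between wand_tip and pail2_button below 0.006 m and contact force between wand and pail2 above 1 N), for 0.5 s.
5. the wand's tip touches the identity stud of pail 3 (within 6 mm of its centre, pressing with over 1 N) for 0.5 s (distance between wand_tip and pail3_stud below 0.006 m and contact force between wand and pail3 above 1 N), for 0.5 s.
6. the wand's tip touches the logger button of pail 3 (within 6 mm of its centre, pressing with over 1 N) for 0.5 s (distance between wand_tip and pail3_button below 0.006 m and contact force between wand and pail3 above 1 N), for 0.5 s.
7. the wand is back home in its dock (horizontal distance between wand_grip and dock_seat below 0.008 m and z of wand_grip in the frame of dock_seat below 0.052 m and angle between wand_grip's own z axis and vertical below 0.12 rad), for 0.3 s.
At the end, for the whole second after the job is handed in: Each pail present stands flat on a bay's floor (axis within 22 mm of the bay's centre along each tray side, tilt under 0.1 rad), its bail within 0.45 rad of upright; the wand is home (axis within 8 mm of the socket's, flange within 5 mm of the dock's top, tilt under 0.12 rad) (all of step 7 and ((x of pail1_mid in the frame of tray_mid between -0.0765 and -0.0325 m and y of pail1_mid in the frame of tray_mid between -0.0765 and -0.0325 m) or (x of pail1_mid in the frame of tray_mid between -0.0765 and -0.0325 m and y of pail1_mid in the frame of tray_mid between 0.0325 and 0.0765 m) or (x of pail1_mid in the frame of tray_mid between 0.0325 and 0.0765 m and y of pail1_mid in the frame of tray_mid between -0.0765 and -0.0325 m) or (x of pail1_mid in the frame of tray_mid between 0.0325 and 0.0765 m and y of pail1_mid in the frame of tray_mid between 0.0325 and 0.0765 m)) and z of each of pail1_mid, pail2_mid, pail3_mid in the frame of tray_mid below 0.049 m and angle between each of pail1_mid, pail2_mid, pail3_mid's own z axis and vertical below 0.1 rad and value of joint pail1_bail between -0.45 and 0.45 rad and ((x of pail2_mid in the frame of tray_mid between -0.0765 and -0.0325 m and y of pail2_mid in the frame of tray_mid between -0.0765 and -0.0325 m) or (x of pail2_mid in the frame of tray_mid between -0.0765 and -0.0325 m and y of pail2_mid in the frame of tray_mid between 0.0325 and 0.0765 m) or (x of pail2_mid in the frame of tray_mid between 0.0325 and 0.0765 m and y of pail2_mid in the frame of tray_mid between -0.0765 and -0.0325 m) or (x of pail2_mid in the frame of tray_mid between 0.0325 and 0.0765 m and y of pail2_mid in the frame of tray_mid between 0.0325 and 0.0765 m)) and value of joint pail2_bail between -0.45 and 0.45 rad and ((x of pail3_mid in the frame of tray_mid between -0.0765 and -0.0325 m and y of pail3_mid in the frame of tray_mid between -0.0765 and -0.0325 m) or (x of pail3_mid in the frame of tray_mid between -0.0765 and -0.0325 m and y of pail3_mid in the frame of tray_mid between 0.0325 and 0.0765 m) or (x of pail3_mid in the frame of tray_mid between 0.0325 and 0.0765 m and y of pail3_mid in the frame of tray_mid between -0.0765 and -0.0325 m) or (x of pail3_mid in the frame of tray_mid between 0.0325 and 0.0765 m and y of pail3_mid in the frame of tray_mid between 0.0325 and 0.0765 m)) and value of joint pail3_bail between -0.45 and 0.45 rad); the robot touches nothing.
It fails at once if the wand is pressed hard on a pail, its spring bottomed (over 10 N) (contact force between wand and pail1 above 10 N or contact force between wand and pail2 above 10 N or contact force between wand and pail3 above 10 N).
It fails at once if a pail is tipped over (more than 0.7 rad) (angle between any of pail1_mid, pail2_mid, pail3_mid's own z axis and vertical above 0.7 rad).
It fails at once if the jar in the tray is tipped or taken out of its bay (angle between any of jar1_mid, jar2_mid, jar3_mid, jar4_mid's own z axis and vertical above 0.4 rad or distance of any of jar1_mid, jar2_mid, jar3_mid, jar4_mid from where it was at the start of the episode above 0.045 m).
It fails at once if the small beaker is knocked over or shoved more than 60 mm (distance of beaker_b from where it was at the start of the episode above 0.06 m or angle between beaker_b's own z axis and vertical above 0.5 rad).
Of jar1, jar2, jar3, jar4 only 1 to 1 are there at a start; the rules pass over those that are not, and their reading is None.
Of pail1, pail2, pail3 only 2 to 3 are there at a start; the rules pass over those that are not, and their reading is None.
At some moment in a run one of pail1, pail2, pail3 may be knocked a few centimetres aside while the robot is not near it.
It also fails if it takes over 210 s, if anything falls off the work surface, if the arm or the gripper's body presses on something with over 40 N, if the wrist force passes 120 N, or if a joint passes its speed limit or range.

### The arm

A 6-joint arm with a two-finger parallel gripper is mounted at the origin on the work surface. World frame = base frame: x ahead of the robot, y to its left, z up, the work surface at z = 0. Lengths are in mm, angles in rad, forces in N, time in s.
With the tool pointing down it reaches from about 275 to 1000 mm from the base axis. Payload 8.4 kg.
Tool frame: the origin (TCP) lies midway between the tips of the shut fingers; the grasp point (between the pads) lies 19 mm behind it; z points along the fingers, y is the line along which they close (so a half turn about z gives the same grasp; the last joint's range is limited). The gripper opens to 85 mm and grips with 20 to 120 N. Pads are 22 mm wide; open, the fingers measure 114 mm over their backs; the gripper's body (76 mm by 85 mm) begins 54 mm behind the grasp point. The pads swing forward as they close: fully open they stand 13 mm farther back than shut.
Start: joints at [1.197, 0.353, 1.633, -0, 1.155, -0.002], TCP at [227.057, 582.3, 231.281] pointing down, gripper open.
Joint ranges: [-2.63, 2.63], [-0.92, 2.1], [0.06, 2.66], [-1.3, 4.44], [0, 2.69], [-3.02, 3.02]. Speed limits (rad/s): [2.22, 2.22, 2.79, 3.14, 3.14, 3.14].

### API

Orientations are given as [roll, pitch, yaw] about the fixed x, y, z axes, in that order (R = Rz(yaw) Ry(pitch) Rx(roll)).
In Python, from rig import monitor, imaging, r gives the robot as it stands.
- The arm moves only by the tool drive_tool, never from a script. Its argument "plan" is a list of rows, each an object of numbers: "x", "y", "z": the shift along the tool's x, y, z in units of 50 mm (1.0 is 50 mm); "ax", "ay", "az": the turn, a rotation vector about the tool's x, y, z in units of 6 degrees (1.0 is 6 degrees); "hand": the finger opening in mm, from 0 to 85.4. In form: [{"x": .., "y": .., "z": .., "ax": .., "ay": .., "az": .., "hand": ..}, ...]. A call has 1 to 8 rows; each row is the pose to reach, as a shift and turn from the pose commanded when the call began, along the tool's axes at that moment; what a row does not reach only later rows make up. A row lasts 1/10 s, in which the tool goes at most 50 mm and 8.59 degrees, less where a joint would pass 70% of its speed; a pose out of reach is approached as far as the arm can. A call with a gripper value outside its range is refused whole. The fingers move at their own pace and stop on an object; "grip_force" is the grip in N (left out, the last holds). Time passes only in rows, so rows that repeat a pose let the fingers close. It gives the time, the measured TCP pose, the force, the opening and the grip force at its end, in the units of the state.
- monitor.sense(): the state, without advancing time (a new reading comes with each control period).
- imaging.grab_frame(name): name is "scene" or "top"; returns the picture (420x560x3 uint8, red, green, blue); there is no depth.
- imaging.camera_info(name): a dict with "mtx" (3x3 intrinsics, pixels), "R" (3x3) and "t" (3): a world point X has camera coordinates R X + t. Camera axes: x right, y down, z forward; pixel columns grow to the right and rows downward; lengths in mm; the calibration is good to about 2 mm. A picture is of the moment at which its call begins. camera_info takes no time and is no camera call.
- r.sign_off(): hands the job in; it is judged then, once.
The state is a dict: "clock": time; "qpos": joint angles; "qvel": joint speeds; "joint_efforts": joint torques, N m; "eef_pos": TCP position; "tcp_rot": TCP orientation; "contact_force": force on the tool from outside, world axes, zero at the start; "wrist_torque": the same for the moment, N m; "opening": opening from 0.0 (shut) to 1.0 (fully open); "grasp_force": force on a finger pad.
Only numpy, scipy, OpenCV 4.12 (cv2) and the standard library are available. Lean on these libraries where they do the work, as an engineer would, in place of code of your own. Each camera call takes 0.05 s, during which the arm holds its last target. There are 200 camera calls.

## Working session

There is one attempt and no reset: what is moved stays moved. The work goes in short steps, Python scripts to look and compute and a tool call to move; the robot and the scene stay as the last step left them, time stands still between calls to the robot, and variables do not carry over. Pictures are saved under pics/ and viewed, at most 14 in all, crops included, and the job is handed in when it is done.

Besides the shell and the picture viewer there is one more tool, called by a JSON object that holds its "name" and its "arguments". drive_tool: Moves the arm, as the interface text tells. Its arguments: {"type":"object","properties":{"plan":{"type":"array","items":{"type":"object","properties":{"x":{"type":"number"},"y":{"type":"number"},"z":{"type":"number"},"ax":{"type":"number"},"ay":{"type":"number"},"az":{"type":"number"},"hand":{"type":"number"}}}},"grip_force":{"type":"number"}},"required":["plan"]}

```bash
mkdir -p pics; ls
python3 - <<'E'
from rig import monitor, imaging, r
import cv2,numpy as np
for n in("scene","top"):
    im=imaging.grab_frame(n); cv2.imwrite(f"pics/{n}0.png",cv2.resize(im[:,:,::-1],(800,600),interpolation=cv2.INTER_CUBIC))
    np.save(f"pics/{n}0.npy",im)
    c=imaging.camera_info(n); print(n,c, -c["R"].T@c["t"])
print(monitor.sense())
E
```

```text
pics
scene {'mtx': array([[394.65047827,   0.        , 280.3450706 ],
       [  0.        , 394.65047827, 210.32867048],
       [  0.        ,   0.        ,   1.        ]]), 'R': array([[-0.71811603,  0.695869  ,  0.00870112],
       [ 0.56322377,  0.58848313, -0.5800574 ],
       [-0.40876442, -0.41164784, -0.81452913]]), 't': array([ 422.37074095, -283.64052894, 1426.69149523])} [1046.2450144   460.29743302  993.87889505]
top {'mtx': array([[421.11769932,   0.        , 280.06097406],
       [  0.        , 421.11769932, 199.60117609],
       [  0.        ,   0.        ,   1.        ]]), 'R': array([[-0.00490744, -0.99990538, -0.01285078],
       [-0.99292477,  0.00639708, -0.11857268],
       [ 0.11864367,  0.01217796, -0.99286221]]), 't': array([  23.70457779,  605.4221117 , 1107.99841733])} [ 469.79794421    6.33623697 1172.1809062 ]
{'clock': 0.1, 'qpos': array([ 1.19658969e+00,  3.53594970e-01,  1.63406277e+00,  5.82625951e-06,
        1.15522486e+00, -2.37916013e-03]), 'qvel': array([-0.00130002,  0.00027222, -0.00023107, -0.00118884, -0.0008232 ,
        0.00108056]), 'joint_efforts': array([ 7.40929681e-04, -6.06358767e+01, -3.42820072e+01,  1.18241819e-04,
        3.85265710e-03, -5.23724466e-06]), 'eef_pos': array([226.8999214 , 581.8875726 , 230.62543412]), 'tcp_rot': array([-3.14030272e+00, -8.39631231e-06,  2.76976281e+00]), 'contact_force': array([ 0.27915842,  0.40599463, -0.93692802]), 'wrist_torque': array([-0.02639444, -0.01794925,  0.00291223]), 'grasp_force': 0.0, 'opening': 1.0014338101752256}
```

View pics/scene0.png

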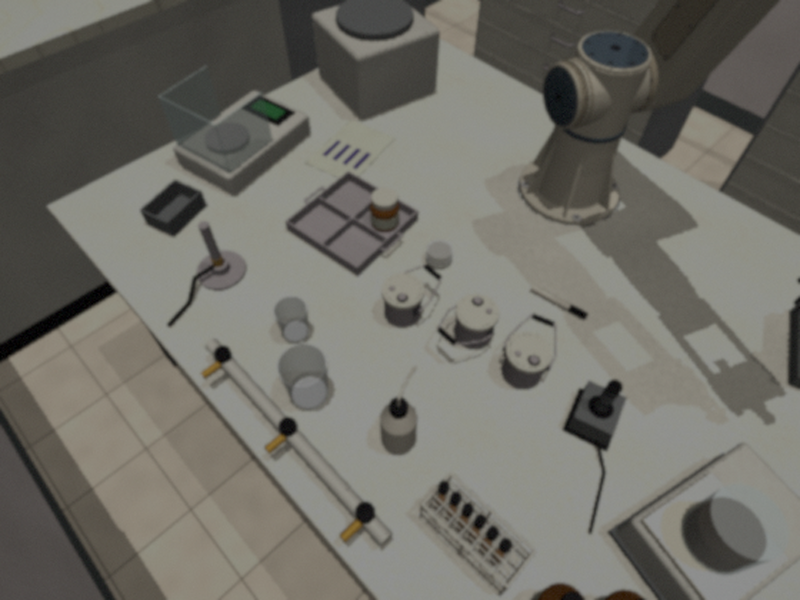

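View pics/top0.png

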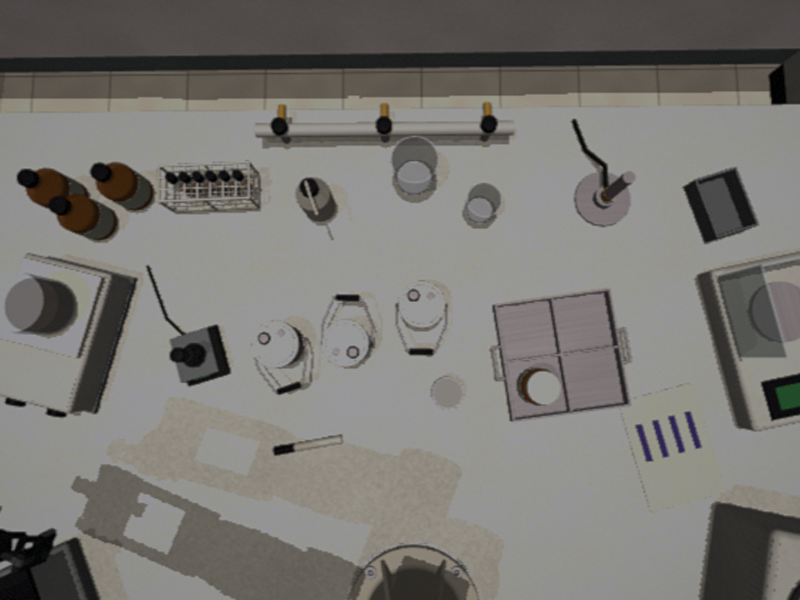

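The top view shows the dock and wand at about (190,352), pails at (278,345), (348,340) and (421,305), and the tray centred at about (562,355) with the jar in its lower-left bay. The beaker or small cup is at (447,390). I'll enlarge crops to get closer positions.

```bash
cat > h.py <<'E'
import numpy as np,cv2
from rig import monitor,imaging,r
from scipy.spatial.transform import Rotation as Ro
C={n:imaging.camera_info(n) for n in("scene","top")}
def ray(n,uv):
    c=C[n]; d=c["R"].T@np.linalg.inv(c["mtx"])@np.array([uv[0],uv[1],1.]); return -c["R"].T@c["t"],d
def onz(n,uv,z):
    o,d=ray(n,uv); return (o+d*(z-o[2])/d[2]).round(1)
def proj(n,X):
    c=C[n]; p=c["mtx"]@(c["R"]@np.asarray(X,float)+c["t"]); return p[:2]/p[2]
def crop(n,name,x0,y0,x1,y1,s,im=None):
    if im is None: im=imaging.grab_frame(n); np.save(f"pics/{name}.npy",im)
    k=cv2.resize(im[y0:y1,x0:x1,::-1],None,fx=s,fy=s,interpolation=cv2.INTER_CUBIC)
    k=np.clip(k.astype(float)*1.25,0,255).astype(np.uint8)
    for v in range(-(-x0//20)*20,x1,20): cv2.putText(k,str(v),(int((v-x0)*s),9),0,.35,(0,0,255)); cv2.line(k,(int((v-x0+.5)*s),10),(int((v-x0+.5)*s),16),(0,0,255))
    for v in range(-(-y0//20)*20,y1,20): cv2.putText(k,str(v),(0,int((v-y0+.5)*s)),0,.35,(0,0,255)); cv2.line(k,(24,int((v-y0+.5)*s)),(30,int((v-y0+.5)*s)),(0,0,255))
    cv2.imwrite(f"pics/{name}.png",k)
def st():
    s=monitor.sense(); print({k:np.round(s[k],3).tolist() for k in("clock","qpos","eef_pos","tcp_rot","contact_force","opening","grasp_force")}); return s
E
python3 - <<'E'
from h import *
t=np.load("pics/top0.npy"); s=np.load("pics/scene0.npy")
crop("top","tc",110,190,320,290,3.8,t)
crop("scene","sc",250,160,450,320,3.7,s)
E
```

```text
(no output)
```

View pics/tc.png

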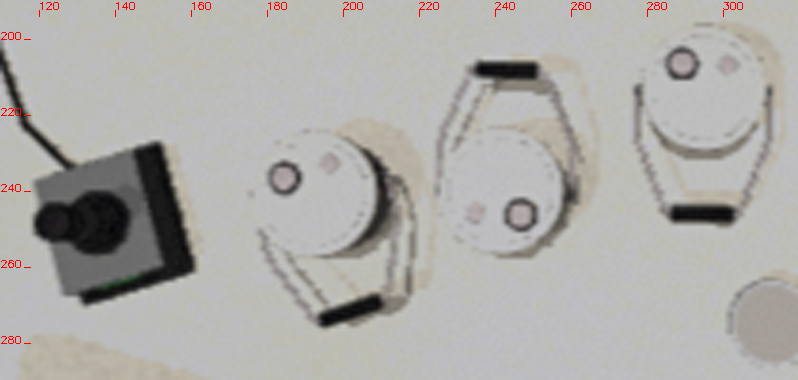

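View pics/sc.png

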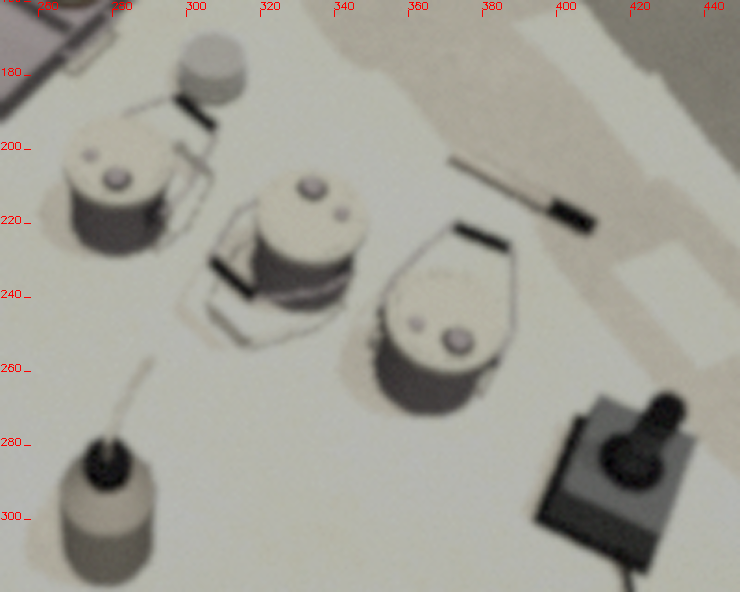

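In the top crop the contacts, grip tubes and wand read clearly: pail 1 button (184,236), pail 2 button (246,246), pail 3 button (289,206). All three also show in the scene view. Next I'll compute world positions.

Run:
```python
from h import *
T=lambda p:(110+(p[0]+.5)/3.8-.5,190+(p[1]+.5)/3.8-.5)
S=lambda p:(250+(p[0]+.5)/3.7-.5,160+(p[1]+.5)/3.7-.5)
D={'p1stud':((330,163),(417,324),88),'p1but':((284,177),(458,341),90),'p1grip':((350,310),(482,236),70),
'p2stud':((475,212),(342,214),88),'p2but':((520,214),(312,187),90),'p2grip':((506,70),(232,278),70),
'p3stud':((729,65),(90,155),88),'p3but':((681,63),(117,178),90),'p3grip':((702,214),(196,110),70),
'cap':((56,221),(668,409),140),'flange':((98,222),(632,461),62)}
def tri(a,b):
    (o1,d1),(o2,d2)=ray("top",a),ray("scene",b)
    A=np.stack([d1,-d2],1); l=np.linalg.lstsq(A,o2-o1,rcond=None)[0]
    return ((o1+d1*l[0]+o2+d2*l[1])/2).round(1)
for k,(a,b,z) in D.items():
    print(k,onz("top",T(a),z)[:2],onz("scene",S(b),z)[:2],tri(T(a),S(b)))
for k,(p,z) in {'lid1':((315,192),84),'lid2':((503,192),84),'lid3':((705,92),84)}.items(): print(k,onz("top",T(p),z))
for p in [(493,305),(609,290),(630,403),(512,420),(561,354),(497,352)]: print('tray',onz("top",((p[0]+.5)*.7-.5,(p[1]+.5)*.7-.5),36))
for p in [(352,176),(418,214),(357,271),(288,222),(353,222)]: print('trayS',onz("scene",((p[0]+.5)*.7-.5,(p[1]+.5)*.7-.5),36))
print('jar',onz("top",((540.5)*.7-.5,(386.5)*.7-.5),89),'bkr',onz("top",(447.5*.7-.5,390*.7-.5),85))
```

```text
p1stud [515.3 235.4] [518.2 238.7] [515.3 236.9  82.4]
p1but [506.  265.9] [509.2 268.1] [506.2 267.1  85. ]
p1grip [416.  223.6] [411.6 219.7] [416.6 221.9  77.6]
p2stud [481.8 136.7] [484.4 139. ] [481.8 137.3  83.7]
p2but [480.3 106.1] [483.2 107.5] [480.5 106.2  86.1]
p2grip [579.7 118.1] [576.5 113.7] [579.5 116.8  76.9]
p3stud [580.4 -35.7] [583.3 -32.4] [580.7 -35.6  82.6]
p3but [581.8  -3. ] [584.5  -1.2] [582.3  -3.2  85.8]
p3grip [479.9 -16.8] [481.  -15.8] [479.9 -16.8  68.2]
cap [476.8 400.6] [480.3 405. ] [476.4 403.9 133.3]
flange [476.5 401.1] [480.8 405.2] [476.3 404.4  54.1]
lid1 [495.9 246.   84. ]
lid2 [495.2 118.3  84. ]
lid3 [562.4 -19.3  84. ]
tray [ 567.  -154.9   36. ]
tray [ 594.2 -374.6   36. ]
tray [ 383.7 -403.6   36. ]
tray [ 353.6 -185.    36. ]
tray [ 474.3 -279.7   36. ]
tray [ 478.7 -160.3   36. ]
trayS [ 389.1 -378.9   36. ]
trayS [ 362.7 -174.9   36. ]
trayS [ 579.  -145.9   36. ]
trayS [ 598.4 -364.2   36. ]
trayS [ 489.8 -260.6   36. ]
jar [ 418.  -227.2   89. ] bkr [412.3 -62.6  85. ]
```

```bash
cat >> h.py <<'E'
def mv(*targets,yaw=None):
    s=monitor.sense(); p=s["eef_pos"]; R=Ro.from_euler("xyz",s["tcp_rot"])
    for t in targets: print("to",t,"->",(R.inv().apply(np.array(t)-p)/50).round(3))
    print("az",None if yaw is None else round(-np.degrees((yaw-s["tcp_rot"][2]+np.pi)%(2*np.pi)-np.pi)/6,3))
E
python3 - <<'E'
from h import *
mv((478.6,402.9,231),(478.6,402.9,82))
E
```

```text
to (478.6, 402.9, 231) -> [-5.991 -1.506 -0.006]
to (478.6, 402.9, 82) -> [-5.991 -1.502  2.974]
az None
```

{"name": "drive_tool", "arguments": {"plan": [{"x": -0.9,"y": -0.23},{"x": -1.8,"y": -0.46},{"x": -2.7,"y": -0.69},{"x": -3.6,"y": -0.92},{"x": -4.5,"y": -1.15},{"x": -5.4,"y": -1.36},{"x": -5.99,"y": -1.5},{"x": -5.99,"y": -1.5}]}}

```text
invalid input
```

Run:
```python
from h import *
st(); crop("top","t1",90,200,250,310,5); 
crop("scene","s1",330,190,480,310,5)
mv((478.6,402.9,82))
```

```text
{'clock': 0.1, 'qpos': [1.197, 0.354, 1.634, 0.0, 1.155, -0.002], 'eef_pos': [226.9, 581.888, 230.625], 'tcp_rot': [-3.14, -0.0, 2.77], 'contact_force': [0.279, 0.406, -0.937], 'opening': 1.001, 'grasp_force': 0.0}
to (478.6, 402.9, 82) -> [-5.991 -1.508  2.978]
az None
```

View pics/s1.png

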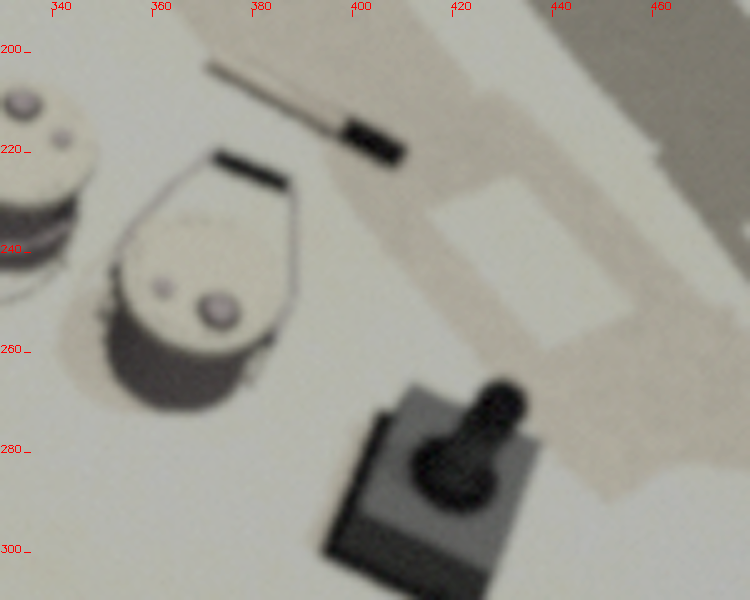

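The call was refused and the arm has not moved. The picture repeats the earlier view, with the wand cap at about (429,270). I'll give every field in each row.

{"name": "drive_tool", "arguments": {"plan": [{"x": -0.9,"y": -0.23,"z": 0,"ax": 0,"ay": 0,"az": 0,"hand": 85},{"x": -1.8,"y": -0.46,"z": 0,"ax": 0,"ay": 0,"az": 0,"hand": 85},{"x": -2.7,"y": -0.69,"z": 0,"ax": 0,"ay": 0,"az": 0,"hand": 85},{"x": -3.6,"y": -0.92,"z": 0,"ax": 0,"ay": 0,"az": 0,"hand": 85},{"x": -4.5,"y": -1.15,"z": 0,"ax": 0,"ay": 0,"az": 0,"hand": 85},{"x": -5.4,"y": -1.36,"z": 0,"ax": 0,"ay": 0,"az": 0,"hand": 85},{"x": -5.99,"y": -1.5,"z": 0,"ax": 0,"ay": 0,"az": 0,"hand": 85},{"x": -5.99,"y": -1.5,"z": 0,"ax": 0,"ay": 0,"az": 0,"hand": 85}], "grip_force": 60}}

```text
clock: 1.0
eef_pos: [481.8, 401.2, 231.1]
tcp_rot: [-3.141, 0.001, 2.766]
contact_force: [-0.4, 0.8, 0.7]
opening: 0.994
grasp_force: 0.0
```

{"name": "drive_tool", "arguments": {"plan": [{"x": 0,"y": 0,"z": 0.9,"ax": 0,"ay": 0,"az": 0,"hand": 85},{"x": 0,"y": 0,"z": 1.6,"ax": 0,"ay": 0,"az": 0,"hand": 70},{"x": 0,"y": 0,"z": 2.2,"ax": 0,"ay": 0,"az": 0,"hand": 70},{"x": 0,"y": 0,"z": 2.7,"ax": 0,"ay": 0,"az": 0,"hand": 70},{"x": 0,"y": 0,"z": 2.96,"ax": 0,"ay": 0,"az": 0,"hand": 70},{"x": 0,"y": 0,"z": 2.96,"ax": 0,"ay": 0,"az": 0,"hand": 70}]}}

```text
clock: 1.6
eef_pos: [477.4, 403.2, 81.5]
tcp_rot: [-3.139, -0.002, 2.77]
contact_force: [0.2, 0.2, -0.4]
opening: 0.819
grasp_force: 0.0
```

{"name": "drive_tool", "arguments": {"plan": [{"x": 0,"y": 0,"z": 0,"ax": 0,"ay": 0,"az": 0,"hand": 0},{"x": 0,"y": 0,"z": 0,"ax": 0,"ay": 0,"az": 0,"hand": 0},{"x": 0,"y": 0,"z": 0,"ax": 0,"ay": 0,"az": 0,"hand": 0},{"x": 0,"y": 0,"z": 0,"ax": 0,"ay": 0,"az": 0,"hand": 0},{"x": 0,"y": 0,"z": 0,"ax": 0,"ay": 0,"az": 0,"hand": 0},{"x": 0,"y": 0,"z": 0,"ax": 0,"ay": 0,"az": 0,"hand": 0},{"x": 0,"y": 0,"z": 0,"ax": 0,"ay": 0,"az": 0,"hand": 0},{"x": 0,"y": 0,"z": 0,"ax": 0,"ay": 0,"az": 0,"hand": 0}]}}

```text
clock: 2.4
eef_pos: [479.5, 404.1, 84.7]
tcp_rot: [3.14, 0.001, 2.77]
contact_force: [-1.3, -0.3, 7.1]
opening: 0.262
grasp_force: 58.4
```

{"name": "drive_tool", "arguments": {"plan": [{"x": 0,"y": 0,"z": -0.3,"ax": 0,"ay": 0,"az": 0,"hand": 0},{"x": 0,"y": 0,"z": -0.7,"ax": 0,"ay": 0,"az": 0,"hand": 0},{"x": 0,"y": 0,"z": -1.2,"ax": 0,"ay": 0,"az": 0,"hand": 0},{"x": 0,"y": 0,"z": -1.8,"ax": 0,"ay": 0,"az": 0,"hand": 0},{"x": 0,"y": 0,"z": -2.2,"ax": 0,"ay": 0,"az": 0,"hand": 0},{"x": 0,"y": 0,"z": -2.2,"ax": 0,"ay": 0,"az": 0,"hand": 0},{"x": 0,"y": 0,"z": -2.2,"ax": 0,"ay": 0,"az": 0,"hand": 0}]}}

```text
clock: 3.1
eef_pos: [478.8, 403.6, 193.7]
tcp_rot: [3.141, 0.0, 2.77]
contact_force: [-0.1, -0.9, -2.2]
opening: 0.263
grasp_force: 58.8
```

Run:
```python
from h import *
s=st(); im=imaging.grab_frame("top"); im2=imaging.grab_frame("scene")
np.save("pics/t2.npy",im);np.save("pics/s2.npy",im2)
# change detection vs. start in pail windows
for n,a,b,w in(("top",im,np.load("pics/top0.npy"),[(175,215,222,280),(222,263,200,262),(275,315,193,250)]),("scene",im2,np.load("pics/scene0.npy"),[(345,392,215,275),(305,350,200,255),(264,308,183,232)])):
    d=np.abs(a.astype(int)-b).max(2); print(n,[ (int((d[y0:y1,x0:x1]>40).sum())) for x0,x1,y0,y1 in w])
mv((516.8,237,195))
```

```text
{'clock': 3.1, 'qpos': [0.698, 0.391, 1.667, -0.0, 1.083, -0.501], 'eef_pos': [478.804, 403.578, 193.739], 'tcp_rot': [3.141, 0.0, 2.77], 'contact_force': [-0.071, -0.929, -2.191], 'opening': 0.263, 'grasp_force': 58.779}
top [130, 0, 0]
scene [0, 0, 0]
to (516.8, 237, 195) -> [-1.926 -2.814 -0.053]
az None
```

{"name": "drive_tool", "arguments": {"plan": [{"x": -0.4,"y": -0.6,"z": 0,"ax": 0,"ay": 0,"az": 0,"hand": 0},{"x": -0.9,"y": -1.3,"z": 0,"ax": 0,"ay": 0,"az": 0,"hand": 0},{"x": -1.4,"y": -2.05,"z": 0,"ax": 0,"ay": 0,"az": 0,"hand": 0},{"x": -1.8,"y": -2.6,"z": 0,"ax": 0,"ay": 0,"az": 0,"hand": 0},{"x": -1.93,"y": -2.81,"z": 0,"ax": 0,"ay": 0,"az": 0,"hand": 0},{"x": -1.93,"y": -2.81,"z": 0.3,"ax": 0,"ay": 0,"az": 0,"hand": 0},{"x": -1.93,"y": -2.81,"z": 0.4,"ax": 0,"ay": 0,"az": 0,"hand": 0},{"x": -1.93,"y": -2.81,"z": 0.4,"ax": 0,"ay": 0,"az": 0,"hand": 0}]}}

```text
clock: 4.0
eef_pos: [516.7, 237.8, 171.8]
tcp_rot: [-3.14, -0.002, 2.77]
contact_force: [-0.3, 0.2, -0.6]
opening: 0.266
grasp_force: 59.0
```

Run:
```python
from h import *
st(); crop("scene","s3",320,180,470,300,5)
mv((516.8,237,160.7),(507.6,267,170),(507.6,267,162.7))
```

```text
{'clock': 4.0, 'qpos': [0.429, 0.333, 1.809, 0.0, 1.003, -0.771], 'eef_pos': [516.701, 237.752, 171.833], 'tcp_rot': [-3.14, -0.002, 2.77], 'contact_force': [-0.28, 0.197, -0.556], 'opening': 0.266, 'grasp_force': 59.018}
to (516.8, 237, 160.7) -> [-0.002 -0.022  0.237]
to (507.6, 267, 170) -> [0.387 0.47  0.051]
to (507.6, 267, 162.7) -> [0.387 0.47  0.197]
az None
```

View pics/s3.png

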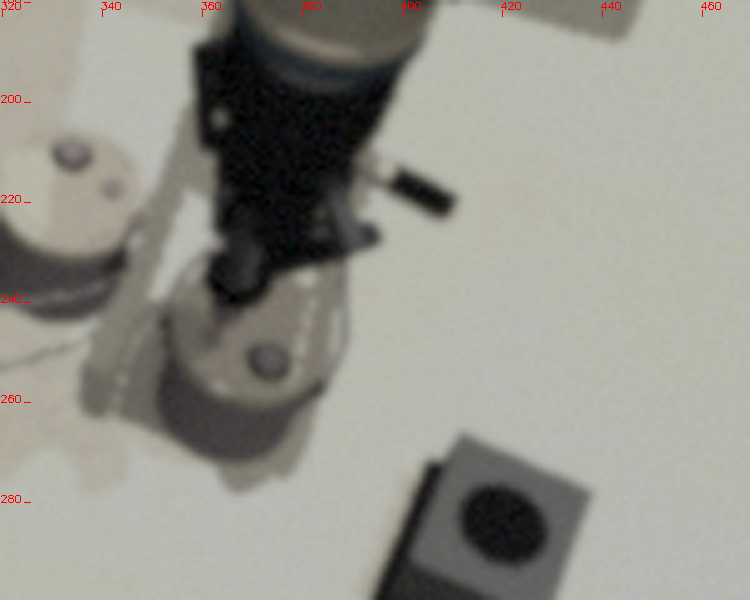

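{"name": "drive_tool", "arguments": {"plan": [{"x": 0,"y": -0.02,"z": 0.12,"ax": 0,"ay": 0,"az": 0,"hand": 0},{"x": 0,"y": -0.02,"z": 0.2,"ax": 0,"ay": 0,"az": 0,"hand": 0},{"x": 0,"y": -0.02,"z": 0.25,"ax": 0,"ay": 0,"az": 0,"hand": 0},{"x": 0,"y": -0.02,"z": 0.28,"ax": 0,"ay": 0,"az": 0,"hand": 0},{"x": 0,"y": -0.02,"z": 0.28,"ax": 0,"ay": 0,"az": 0,"hand": 0},{"x": 0,"y": -0.02,"z": 0.28,"ax": 0,"ay": 0,"az": 0,"hand": 0}]}}

```text
clock: 4.65
eef_pos: [517.4, 236.8, 159.5]
tcp_rot: [3.141, -0.0, 2.77]
contact_force: [-0.8, 0.5, 0.2]
opening: 0.263
grasp_force: 59.1
```

{"name": "drive_tool", "arguments": {"plan": [{"x": 0,"y": 0,"z": 0.05,"ax": 0,"ay": 0,"az": 0,"hand": 0},{"x": 0,"y": 0,"z": 0.05,"ax": 0,"ay": 0,"az": 0,"hand": 0},{"x": 0,"y": 0,"z": 0.05,"ax": 0,"ay": 0,"az": 0,"hand": 0},{"x": 0,"y": 0,"z": 0.05,"ax": 0,"ay": 0,"az": 0,"hand": 0},{"x": 0,"y": 0,"z": 0.05,"ax": 0,"ay": 0,"az": 0,"hand": 0},{"x": 0,"y": 0,"z": 0.05,"ax": 0,"ay": 0,"az": 0,"hand": 0},{"x": 0,"y": 0,"z": 0.05,"ax": 0,"ay": 0,"az": 0,"hand": 0}]}}

```text
clock: 5.35
eef_pos: [517.5, 236.8, 156.9]
tcp_rot: [3.141, 0.0, 2.77]
contact_force: [-0.0, 1.1, 1.6]
opening: 0.264
grasp_force: 59.2
```

Run:
```python
from h import *
f=[]
for i in range(4):
    imaging.grab_frame("scene"); s=monitor.sense(); f.append(s["contact_force"][2])
print(np.round(f,2)); st()
```

```text
[0.63 0.76 0.63 1.49]
{'clock': 5.55, 'qpos': [0.427, 0.35, 1.823, 0.0, 0.968, -0.773], 'eef_pos': [517.454, 236.803, 156.841], 'tcp_rot': [3.141, 0.0, 2.77], 'contact_force': [-0.94, 1.341, 1.488], 'opening': 0.266, 'grasp_force': 59.18}
```

{"name": "drive_tool", "arguments": {"plan": [{"x": 0,"y": 0,"z": -0.15,"ax": 0,"ay": 0,"az": 0,"hand": 0},{"x": 0,"y": 0,"z": -0.3,"ax": 0,"ay": 0,"az": 0,"hand": 0},{"x": 0.2,"y": 0.25,"z": -0.3,"ax": 0,"ay": 0,"az": 0,"hand": 0},{"x": 0.4,"y": 0.49,"z": -0.3,"ax": 0,"ay": 0,"az": 0,"hand": 0},{"x": 0.4,"y": 0.49,"z": -0.3,"ax": 0,"ay": 0,"az": 0,"hand": 0},{"x": 0.4,"y": 0.49,"z": -0.18,"ax": 0,"ay": 0,"az": 0,"hand": 0},{"x": 0.4,"y": 0.49,"z": -0.1,"ax": 0,"ay": 0,"az": 0,"hand": 0},{"x": 0.4,"y": 0.49,"z": -0.05,"ax": 0,"ay": 0,"az": 0,"hand": 0}]}}

```text
clock: 6.35
eef_pos: [507.4, 266.7, 158.6]
tcp_rot: [-3.141, -0.001, 2.77]
contact_force: [-0.3, 0.9, 0.7]
opening: 0.263
grasp_force: 59.2
```

{"name": "drive_tool", "arguments": {"plan": [{"x": 0,"y": 0,"z": 0,"ax": 0,"ay": 0,"az": 0,"hand": 0},{"x": 0,"y": 0,"z": 0,"ax": 0,"ay": 0,"az": 0,"hand": 0},{"x": 0,"y": 0,"z": 0,"ax": 0,"ay": 0,"az": 0,"hand": 0},{"x": 0,"y": 0,"z": 0,"ax": 0,"ay": 0,"az": 0,"hand": 0},{"x": 0,"y": 0,"z": 0,"ax": 0,"ay": 0,"az": 0,"hand": 0},{"x": 0,"y": 0,"z": 0,"ax": 0,"ay": 0,"az": 0,"hand": 0},{"x": 0,"y": 0,"z": 0,"ax": 0,"ay": 0,"az": 0,"hand": 0}]}}

```text
clock: 7.05
eef_pos: [507.6, 266.7, 159.3]
tcp_rot: [-3.141, 0.0, 2.77]
contact_force: [-1.5, -0.2, 0.6]
opening: 0.267
grasp_force: 59.3
```

Run:
```python
from h import *
f=[]
im=imaging.grab_frame("scene"); np.save("pics/s4.npy",im)
for i in range(3):
    t=imaging.grab_frame("top"); s=monitor.sense(); f.append(s["contact_force"][2])
np.save("pics/t4.npy",t)
print(np.round(f,2)); st()
for n,a,b,w in(("top",t,np.load("pics/top0.npy"),[(222,263,200,262),(275,315,193,250)]),("scene",im,np.load("pics/scene0.npy"),[(305,350,200,255),(264,308,183,232)])):
    d=np.abs(a.astype(int)-b).max(2); print(n,[ (int((d[y0:y1,x0:x1]>40).sum())) for x0,x1,y0,y1 in w])
mv((483.1,137.8,185),(483.1,137.8,172))
```

```text
[1.01 0.68 0.87]
{'clock': 7.25, 'qpos': [0.481, 0.353, 1.811, -0.0, 0.977, -0.718], 'eef_pos': [507.565, 266.719, 159.239], 'tcp_rot': [-3.141, -0.0, 2.77], 'contact_force': [-1.42, -0.487, 0.867], 'opening': 0.264, 'grasp_force': 59.285}
top [25, 0]
scene [1, 0]
to (483.1, 137.8, 185) -> [-0.481 -2.58  -0.515]
to (483.1, 137.8, 172) -> [-0.481 -2.58  -0.255]
az None
```

{"name": "drive_tool", "arguments": {"plan": [{"x": 0,"y": 0,"z": -0.25,"ax": 0,"ay": 0,"az": 0,"hand": 0},{"x": -0.05,"y": -0.3,"z": -0.5,"ax": 0,"ay": 0,"az": 0,"hand": 0},{"x": -0.2,"y": -1.0,"z": -0.5,"ax": 0,"ay": 0,"az": 0,"hand": 0},{"x": -0.35,"y": -1.8,"z": -0.5,"ax": 0,"ay": 0,"az": 0,"hand": 0},{"x": -0.45,"y": -2.4,"z": -0.5,"ax": 0,"ay": 0,"az": 0,"hand": 0},{"x": -0.48,"y": -2.58,"z": -0.4,"ax": 0,"ay": 0,"az": 0,"hand": 0},{"x": -0.48,"y": -2.58,"z": -0.26,"ax": 0,"ay": 0,"az": 0,"hand": 0},{"x": -0.48,"y": -2.58,"z": -0.26,"ax": 0,"ay": 0,"az": 0,"hand": 0}]}}

```text
clock: 8.05
eef_pos: [483.1, 138.1, 171.9]
tcp_rot: [3.142, -0.0, 2.769]
contact_force: [-0.2, -0.2, -0.6]
opening: 0.267
grasp_force: 59.3
```

Run:
```python
from h import *
s=st(); im=imaging.grab_frame("scene"); np.save("pics/s5.npy",im)
d=np.abs(im.astype(int)-np.load("pics/scene0.npy")).max(2)
print([ (int((d[y0:y1,x0:x1]>40).sum())) for x0,x1,y0,y1 in [(305,350,226,255),(264,300,183,232)]])
mv((483.1,137.8,157),(481.8,107,172),(481.8,107,159))
crop("scene","s5c",260,160,420,280,5,im)
```

```text
{'clock': 8.05, 'qpos': [0.275, 0.234, 1.949, 0.0, 0.959, -0.923], 'eef_pos': [483.072, 138.09, 171.87], 'tcp_rot': [3.142, -0.0, 2.769], 'contact_force': [-0.219, -0.18, -0.59], 'opening': 0.267, 'grasp_force': 59.294}
[83, 0]
to (483.1, 137.8, 157) -> [-0.003 -0.014  0.302]
to (481.8, 107, 172) -> [-0.202 -0.598  0.002]
to (481.8, 107, 159) -> [-0.202 -0.598  0.262]
az None
```

View pics/s5c.png

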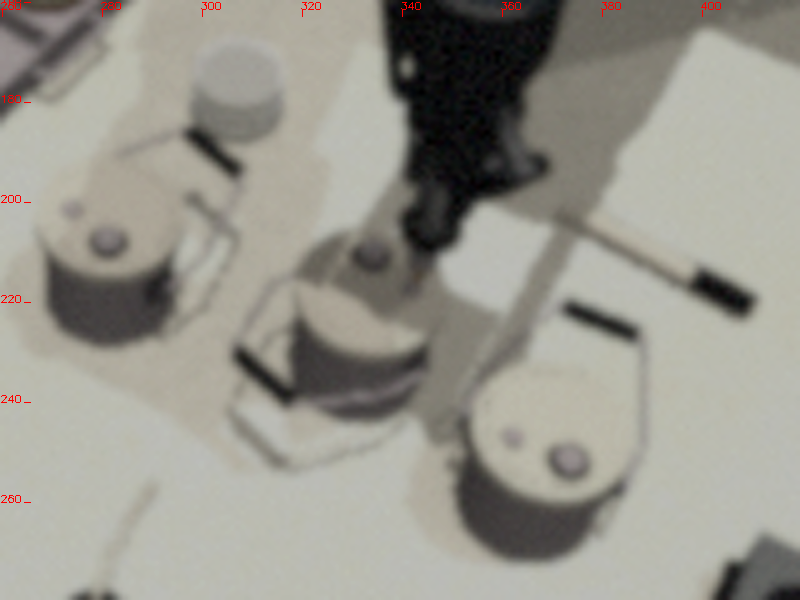

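The pails have not moved. The wand tip hovers over pail 2's stud at about (341,219), so I'll press the stud and then the button.

{"name": "drive_tool", "arguments": {"plan": [{"x": 0,"y": 0,"z": 0.12,"ax": 0,"ay": 0,"az": 0,"hand": 0},{"x": 0,"y": 0,"z": 0.21,"ax": 0,"ay": 0,"az": 0,"hand": 0},{"x": 0,"y": 0,"z": 0.27,"ax": 0,"ay": 0,"az": 0,"hand": 0},{"x": 0,"y": 0,"z": 0.3,"ax": 0,"ay": 0,"az": 0,"hand": 0},{"x": 0,"y": 0,"z": 0.3,"ax": 0,"ay": 0,"az": 0,"hand": 0},{"x": 0,"y": 0,"z": 0.3,"ax": 0,"ay": 0,"az": 0,"hand": 0},{"x": 0,"y": 0,"z": 0.3,"ax": 0,"ay": 0,"az": 0,"hand": 0},{"x": 0,"y": 0,"z": 0.3,"ax": 0,"ay": 0,"az": 0,"hand": 0}]}}

```text
clock: 8.9
eef_pos: [483.2, 138.0, 157.5]
tcp_rot: [3.141, 0.0, 2.77]
contact_force: [-1.3, 1.7, 1.2]
opening: 0.265
grasp_force: 59.3
```

{"name": "drive_tool", "arguments": {"plan": [{"x": 0,"y": 0,"z": 0,"ax": 0,"ay": 0,"az": 0,"hand": 0},{"x": 0,"y": 0,"z": 0,"ax": 0,"ay": 0,"az": 0,"hand": 0},{"x": 0,"y": 0,"z": 0,"ax": 0,"ay": 0,"az": 0,"hand": 0},{"x": 0,"y": 0,"z": 0,"ax": 0,"ay": 0,"az": 0,"hand": 0}]}}

```text
clock: 9.3
eef_pos: [483.2, 137.9, 157.3]
tcp_rot: [3.142, 0.0, 2.77]
contact_force: [-0.3, 0.8, 0.3]
opening: 0.27
grasp_force: 59.3
```

{"name": "drive_tool", "arguments": {"plan": [{"x": 0,"y": 0,"z": -0.15,"ax": 0,"ay": 0,"az": 0,"hand": 0},{"x": 0,"y": 0,"z": -0.3,"ax": 0,"ay": 0,"az": 0,"hand": 0},{"x": -0.1,"y": -0.3,"z": -0.3,"ax": 0,"ay": 0,"az": 0,"hand": 0},{"x": -0.2,"y": -0.6,"z": -0.3,"ax": 0,"ay": 0,"az": 0,"hand": 0},{"x": -0.2,"y": -0.6,"z": -0.3,"ax": 0,"ay": 0,"az": 0,"hand": 0},{"x": -0.2,"y": -0.6,"z": -0.18,"ax": 0,"ay": 0,"az": 0,"hand": 0},{"x": -0.2,"y": -0.6,"z": -0.1,"ax": 0,"ay": 0,"az": 0,"hand": 0},{"x": -0.2,"y": -0.6,"z": -0.04,"ax": 0,"ay": 0,"az": 0,"hand": 0}]}}

```text
clock: 10.1
eef_pos: [481.5, 106.7, 158.9]
tcp_rot: [-3.141, -0.0, 2.77]
contact_force: [-0.2, -0.7, 1.0]
opening: 0.265
grasp_force: 59.3
```

{"name": "drive_tool", "arguments": {"plan": [{"x": 0,"y": 0,"z": 0,"ax": 0,"ay": 0,"az": 0,"hand": 0},{"x": 0,"y": 0,"z": 0,"ax": 0,"ay": 0,"az": 0,"hand": 0},{"x": 0,"y": 0,"z": 0,"ax": 0,"ay": 0,"az": 0,"hand": 0},{"x": 0,"y": 0,"z": 0,"ax": 0,"ay": 0,"az": 0,"hand": 0},{"x": 0,"y": 0,"z": 0,"ax": 0,"ay": 0,"az": 0,"hand": 0},{"x": 0,"y": 0,"z": 0,"ax": 0,"ay": 0,"az": 0,"hand": 0},{"x": 0,"y": 0,"z": 0,"ax": 0,"ay": 0,"az": 0,"hand": 0}]}}

```text
clock: 10.8
eef_pos: [481.6, 106.4, 159.3]
tcp_rot: [3.141, 0.0, 2.77]
contact_force: [-0.3, 1.1, 1.2]
opening: 0.266
grasp_force: 59.3
```

```bash
cat >> h.py <<'E'
def chk():
    for n,w in(("top",[(175,215,222,280),(222,263,200,262),(275,315,193,250)]),("scene",[(345,392,215,275),(305,350,200,255),(264,308,183,232)])):
        d=np.abs(imaging.grab_frame(n).astype(int)-np.load(f"pics/{n}0.npy")).max(2); print(n,[ (int((d[y0:y1,x0:x1]>40).sum())) for x0,x1,y0,y1 in w])
E
python3 - <<'E'
from h import *
chk(); st(); mv((581.8,-34.1,185),(581.8,-34.1,172))
E
```

```text
top [795, 416, 3]
scene [119, 408, 0]
{'clock': 10.9, 'qpos': [0.214, 0.237, 1.979, 0.0, 0.925, -0.985], 'eef_pos': [481.595, 106.376, 159.321], 'tcp_rot': [3.141, 0.0, 2.77], 'contact_force': [0.767, 0.68, 0.735], 'opening': 0.265, 'grasp_force': 59.282}
to (581.8, -34.1, 185) -> [-2.888 -1.889 -0.514]
to (581.8, -34.1, 172) -> [-2.888 -1.889 -0.254]
az None
```

{"name": "drive_tool", "arguments": {"plan": [{"x": 0,"y": 0,"z": -0.25,"ax": 0,"ay": 0,"az": 0,"hand": 0},{"x": -0.3,"y": -0.2,"z": -0.5,"ax": 0,"ay": 0,"az": 0,"hand": 0},{"x": -1.0,"y": -0.7,"z": -0.5,"ax": 0,"ay": 0,"az": 0,"hand": 0},{"x": -1.7,"y": -1.15,"z": -0.5,"ax": 0,"ay": 0,"az": 0,"hand": 0},{"x": -2.4,"y": -1.6,"z": -0.5,"ax": 0,"ay": 0,"az": 0,"hand": 0},{"x": -2.8,"y": -1.85,"z": -0.5,"ax": 0,"ay": 0,"az": 0,"hand": 0},{"x": -2.89,"y": -1.89,"z": -0.35,"ax": 0,"ay": 0,"az": 0,"hand": 0},{"x": -2.89,"y": -1.89,"z": -0.26,"ax": 0,"ay": 0,"az": 0,"hand": 0}]}}

```text
clock: 11.7
eef_pos: [581.5, -34.7, 171.8]
tcp_rot: [-3.141, -0.001, 2.768]
contact_force: [0.3, 0.4, -1.5]
opening: 0.262
grasp_force: 59.3
```

Run:
```python
from h import *
chk(); st(); mv((581.8,-34.1,157)); crop("top","t6",150,180,340,300,4.2); crop("scene","s6",240,150,400,270,5)
```

```text
top [0, 0, 1231]
scene [0, 36, 600]
{'clock': 11.8, 'qpos': [-0.06, 0.351, 1.783, 0.0, 1.01, -1.26], 'eef_pos': [580.284, -33.491, 171.285], 'tcp_rot': [-3.141, -0.003, 2.77], 'contact_force': [-0.639, 0.484, -1.432], 'opening': 0.264, 'grasp_force': 59.27}
to (581.8, -34.1, 157) -> [-0.033 -0.     0.286]
az None
```

View pics/t6.png

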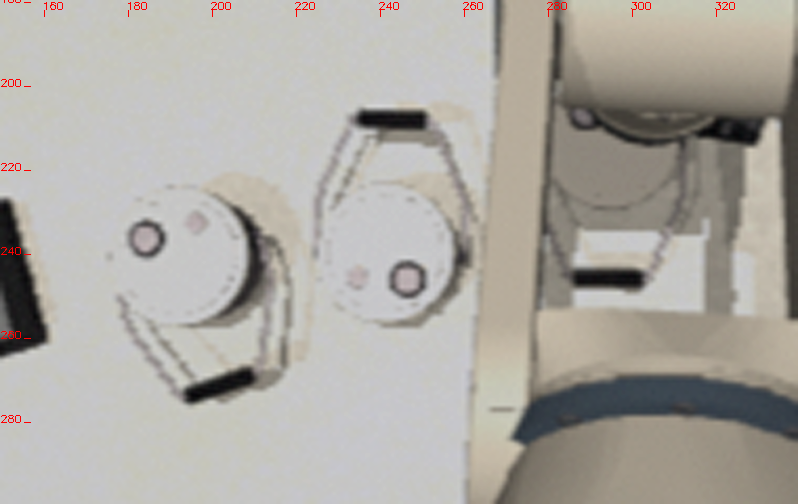

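All three pails are where they started: pail 1's button is at (184,237), pail 2's at (246,246), and pail 3 is under the gripper. I'll press pail 3's stud.

{"name": "drive_tool", "arguments": {"plan": [{"x": -0.02,"y": 0,"z": 0.12,"ax": 0,"ay": 0,"az": 0,"hand": 0},{"x": -0.02,"y": 0,"z": 0.21,"ax": 0,"ay": 0,"az": 0,"hand": 0},{"x": -0.02,"y": 0,"z": 0.27,"ax": 0,"ay": 0,"az": 0,"hand": 0},{"x": -0.02,"y": 0,"z": 0.3,"ax": 0,"ay": 0,"az": 0,"hand": 0},{"x": -0.02,"y": 0,"z": 0.3,"ax": 0,"ay": 0,"az": 0,"hand": 0},{"x": -0.02,"y": 0,"z": 0.3,"ax": 0,"ay": 0,"az": 0,"hand": 0},{"x": -0.02,"y": 0,"z": 0.3,"ax": 0,"ay": 0,"az": 0,"hand": 0},{"x": -0.02,"y": 0,"z": 0.3,"ax": 0,"ay": 0,"az": 0,"hand": 0}]}}

```text
clock: 12.7
eef_pos: [582.8, -34.6, 157.4]
tcp_rot: [3.142, 0.0, 2.77]
contact_force: [-0.4, 1.8, 1.3]
opening: 0.265
grasp_force: 59.3
```

{"name": "drive_tool", "arguments": {"plan": [{"x": 0,"y": 0,"z": 0,"ax": 0,"ay": 0,"az": 0,"hand": 0},{"x": 0,"y": 0,"z": 0,"ax": 0,"ay": 0,"az": 0,"hand": 0},{"x": 0,"y": 0,"z": 0,"ax": 0,"ay": 0,"az": 0,"hand": 0},{"x": 0,"y": 0,"z": 0,"ax": 0,"ay": 0,"az": 0,"hand": 0}]}}

```text
clock: 13.1
eef_pos: [582.8, -34.6, 157.3]
tcp_rot: [3.142, 0.0, 2.77]
contact_force: [0.3, 0.8, 0.9]
opening: 0.263
grasp_force: 59.3
```

Run:
```python
from h import *
f=[]
for i in range(3): imaging.grab_frame("scene"); f.append(monitor.sense()["contact_force"][2].round(2))
print(f); st(); mv((583,-2.4,172),(583,-2.4,159))
```

```text
[np.float64(0.75), np.float64(0.58), np.float64(-0.1)]
{'clock': 13.25, 'qpos': [-0.062, 0.37, 1.79, -0.0, 0.981, -1.261], 'eef_pos': [582.776, -34.579, 157.288], 'tcp_rot': [-3.142, 0.0, 2.77], 'contact_force': [-0.619, 0.407, -0.096], 'opening': 0.257, 'grasp_force': 59.268}
to (583, -2.4, 172) -> [ 0.23   0.601 -0.294]
to (583, -2.4, 159) -> [ 0.23   0.601 -0.034]
az None
```

{"name": "drive_tool", "arguments": {"plan": [{"x": 0,"y": 0,"z": -0.15,"ax": 0,"ay": 0,"az": 0,"hand": 0},{"x": 0,"y": 0,"z": -0.3,"ax": 0,"ay": 0,"az": 0,"hand": 0},{"x": 0.11,"y": 0.3,"z": -0.3,"ax": 0,"ay": 0,"az": 0,"hand": 0},{"x": 0.23,"y": 0.6,"z": -0.3,"ax": 0,"ay": 0,"az": 0,"hand": 0},{"x": 0.23,"y": 0.6,"z": -0.3,"ax": 0,"ay": 0,"az": 0,"hand": 0},{"x": 0.23,"y": 0.6,"z": -0.18,"ax": 0,"ay": 0,"az": 0,"hand": 0},{"x": 0.23,"y": 0.6,"z": -0.1,"ax": 0,"ay": 0,"az": 0,"hand": 0},{"x": 0.23,"y": 0.6,"z": -0.03,"ax": 0,"ay": 0,"az": 0,"hand": 0}]}}

```text
clock: 14.05
eef_pos: [582.8, -2.4, 158.2]
tcp_rot: [3.142, -0.001, 2.77]
contact_force: [-0.8, 1.5, 1.0]
opening: 0.265
grasp_force: 59.3
```

{"name": "drive_tool", "arguments": {"plan": [{"x": 0,"y": 0,"z": 0,"ax": 0,"ay": 0,"az": 0,"hand": 0},{"x": 0,"y": 0,"z": 0,"ax": 0,"ay": 0,"az": 0,"hand": 0},{"x": 0,"y": 0,"z": 0,"ax": 0,"ay": 0,"az": 0,"hand": 0},{"x": 0,"y": 0,"z": 0,"ax": 0,"ay": 0,"az": 0,"hand": 0},{"x": 0,"y": 0,"z": 0,"ax": 0,"ay": 0,"az": 0,"hand": 0},{"x": 0,"y": 0,"z": 0,"ax": 0,"ay": 0,"az": 0,"hand": 0},{"x": 0,"y": 0,"z": 0,"ax": 0,"ay": 0,"az": 0,"hand": 0},{"x": 0,"y": 0,"z": 0,"ax": 0,"ay": 0,"az": 0,"hand": 0}]}}

```text
clock: 14.85
eef_pos: [582.9, -2.5, 158.8]
tcp_rot: [-3.141, -0.0, 2.77]
contact_force: [-1.0, -0.7, 1.4]
opening: 0.267
grasp_force: 59.4
```

Run:
```python
from h import *
st(); mv((583,-2.4,198),(479.3,403.9,198))
```

```text
{'clock': 14.85, 'qpos': [-0.007, 0.367, 1.791, -0.0, 0.983, -1.206], 'eef_pos': [582.873, -2.516, 158.797], 'tcp_rot': [-3.141, -0.0, 2.77], 'contact_force': [-1.001, -0.738, 1.427], 'opening': 0.267, 'grasp_force': 59.361}
to (583, -2.4, 198) -> [-0.001  0.003 -0.784]
to (479.3, 403.9, 198) -> [ 4.883  6.821 -0.785]
az None
```

{"name": "drive_tool", "arguments": {"plan": [{"x": 0,"y": 0,"z": -0.4,"ax": 0,"ay": 0,"az": 0,"hand": 0},{"x": 0,"y": 0,"z": -0.78,"ax": 0,"ay": 0,"az": 0,"hand": 0},{"x": 0.4,"y": 0.56,"z": -0.78,"ax": 0,"ay": 0,"az": 0,"hand": 0},{"x": 0.9,"y": 1.26,"z": -0.78,"ax": 0,"ay": 0,"az": 0,"hand": 0},{"x": 1.4,"y": 1.96,"z": -0.78,"ax": 0,"ay": 0,"az": 0,"hand": 0},{"x": 1.9,"y": 2.65,"z": -0.78,"ax": 0,"ay": 0,"az": 0,"hand": 0},{"x": 2.4,"y": 3.35,"z": -0.78,"ax": 0,"ay": 0,"az": 0,"hand": 0},{"x": 2.9,"y": 4.05,"z": -0.78,"ax": 0,"ay": 0,"az": 0,"hand": 0}]}}

```text
clock: 15.65
eef_pos: [520.9, 240.4, 197.7]
tcp_rot: [3.141, 0.0, 2.77]
contact_force: [0.5, 0.7, -2.6]
opening: 0.265
grasp_force: 59.3
```

{"name": "drive_tool", "arguments": {"plan": [{"x": 0.5,"y": 0.7,"z": 0,"ax": 0,"ay": 0,"az": 0,"hand": 0},{"x": 1.0,"y": 1.4,"z": 0,"ax": 0,"ay": 0,"az": 0,"hand": 0},{"x": 1.5,"y": 2.1,"z": 0,"ax": 0,"ay": 0,"az": 0,"hand": 0},{"x": 1.85,"y": 2.6,"z": 0,"ax": 0,"ay": 0,"az": 0,"hand": 0},{"x": 1.98,"y": 2.77,"z": 0,"ax": 0,"ay": 0,"az": 0,"hand": 0},{"x": 1.98,"y": 2.77,"z": 0,"ax": 0,"ay": 0,"az": 0,"hand": 0},{"x": 1.98,"y": 2.77,"z": 0,"ax": 0,"ay": 0,"az": 0,"hand": 0},{"x": 1.98,"y": 2.77,"z": 0,"ax": 0,"ay": 0,"az": 0,"hand": 0}]}}

```text
clock: 16.45
eef_pos: [479.9, 402.4, 197.7]
tcp_rot: [-3.141, 0.0, 2.769]
contact_force: [0.7, -1.1, -1.7]
opening: 0.266
grasp_force: 59.3
```

Run:
```python
from h import *
st(); mv((479.4,404,140),(479.4,404,84.5))
```

```text
{'clock': 16.45, 'qpos': [0.696, 0.388, 1.662, -0.0, 1.093, -0.502], 'eef_pos': [479.932, 402.433, 197.686], 'tcp_rot': [-3.141, 0.0, 2.769], 'contact_force': [0.701, -1.053, -1.691], 'opening': 0.266, 'grasp_force': 59.28}
to (479.4, 404, 140) -> [0.021 0.026 1.154]
to (479.4, 404, 84.5) -> [0.022 0.027 2.264]
az None
```

{"name": "drive_tool", "arguments": {"plan": [{"x": 0.02,"y": 0.025,"z": 0.5,"ax": 0,"ay": 0,"az": 0,"hand": 0},{"x": 0.02,"y": 0.025,"z": 1.0,"ax": 0,"ay": 0,"az": 0,"hand": 0},{"x": 0.02,"y": 0.025,"z": 1.3,"ax": 0,"ay": 0,"az": 0,"hand": 0},{"x": 0.02,"y": 0.025,"z": 1.5,"ax": 0,"ay": 0,"az": 0,"hand": 0},{"x": 0.02,"y": 0.025,"z": 1.65,"ax": 0,"ay": 0,"az": 0,"hand": 0},{"x": 0.02,"y": 0.025,"z": 1.75,"ax": 0,"ay": 0,"az": 0,"hand": 0},{"x": 0.02,"y": 0.025,"z": 1.85,"ax": 0,"ay": 0,"az": 0,"hand": 0},{"x": 0.02,"y": 0.025,"z": 1.85,"ax": 0,"ay": 0,"az": 0,"hand": 0}]}}

```text
clock: 17.25
eef_pos: [479.0, 405.4, 105.1]
tcp_rot: [-3.141, -0.0, 2.77]
contact_force: [0.3, -0.4, -1.8]
opening: 0.262
grasp_force: 59.3
```

{"name": "drive_tool", "arguments": {"plan": [{"x": 0,"y": -0.01,"z": 0.12,"ax": 0,"ay": 0,"az": 0,"hand": 0},{"x": 0,"y": -0.02,"z": 0.22,"ax": 0,"ay": 0,"az": 0,"hand": 0},{"x": 0,"y": -0.02,"z": 0.3,"ax": 0,"ay": 0,"az": 0,"hand": 0},{"x": 0,"y": -0.02,"z": 0.37,"ax": 0,"ay": 0,"az": 0,"hand": 0},{"x": 0,"y": -0.02,"z": 0.41,"ax": 0,"ay": 0,"az": 0,"hand": 0},{"x": 0,"y": -0.02,"z": 0.43,"ax": 0,"ay": 0,"az": 0,"hand": 0},{"x": 0,"y": -0.02,"z": 0.43,"ax": 0,"ay": 0,"az": 0,"hand": 0},{"x": 0,"y": -0.02,"z": 0.43,"ax": 0,"ay": 0,"az": 0,"hand": 0}]}}

```text
clock: 18.05
eef_pos: [478.6, 404.4, 84.7]
tcp_rot: [-3.141, -0.0, 2.77]
contact_force: [-3.7, -2.7, 9.9]
opening: 0.265
grasp_force: 60.2
```

{"name": "drive_tool", "arguments": {"plan": [{"x": 0,"y": 0,"z": 0,"ax": 0,"ay": 0,"az": 0,"hand": 60},{"x": 0,"y": 0,"z": 0,"ax": 0,"ay": 0,"az": 0,"hand": 60},{"x": 0,"y": 0,"z": 0,"ax": 0,"ay": 0,"az": 0,"hand": 60},{"x": 0,"y": 0,"z": 0,"ax": 0,"ay": 0,"az": 0,"hand": 60},{"x": 0,"y": 0,"z": -0.4,"ax": 0,"ay": 0,"az": 0,"hand": 60},{"x": 0,"y": 0,"z": -1.1,"ax": 0,"ay": 0,"az": 0,"hand": 60},{"x": 0,"y": 0,"z": -1.8,"ax": 0,"ay": 0,"az": 0,"hand": 60},{"x": 0,"y": 0,"z": -2.4,"ax": 0,"ay": 0,"az": 0,"hand": 60}]}}

```text
clock: 18.85
eef_pos: [478.8, 404.7, 205.4]
tcp_rot: [3.141, 0.0, 2.77]
contact_force: [1.0, -0.1, -0.7]
opening: 0.704
grasp_force: 0.0
```

Run:
```python
from h import *
chk(); st()
a=imaging.grab_frame("top"); b=imaging.grab_frame("scene"); np.save("pics/t7.npy",a); np.save("pics/s7.npy",b)
crop("top","q1",330,190,460,310,4,a); crop("scene","q2",190,110,310,200,4.3,b); 
A=cv2.imread("pics/q1.png");B=cv2.imread("pics/q2.png"); print(A.shape,B.shape)
crop("scene","q3",380,245,450,315,3,b); D=cv2.imread("pics/q3.png")
# composite: top tray left (rescale into 400 wide not allowed to lose res): two images side by side
k=np.zeros((600,800,3),np.uint8); k[:387,:516]=B[:387,:516]; k[:210,520:730]=D; cv2.imwrite("pics/comp.png",k)
```

```text
top [125, 0, 0]
scene [0, 0, 0]
{'clock': 18.95, 'qpos': [0.699, 0.377, 1.652, 0.0, 1.105, -0.5], 'eef_pos': [480.679, 406.207, 208.454], 'tcp_rot': [3.135, 0.004, 2.77], 'contact_force': [0.64, 1.028, 0.553], 'opening': 0.705, 'grasp_force': 0.0}
(480, 520, 3) (387, 516, 3)
```

View pics/comp.png

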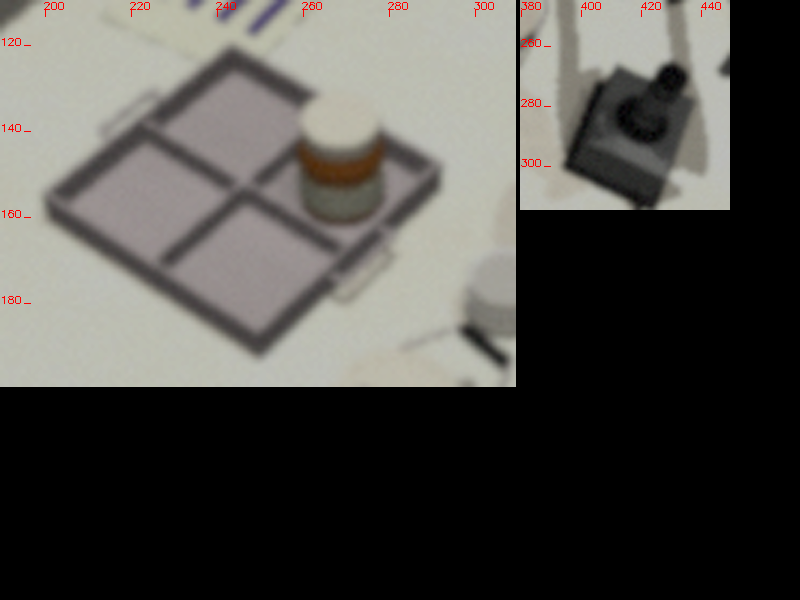

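View pics/q1.png

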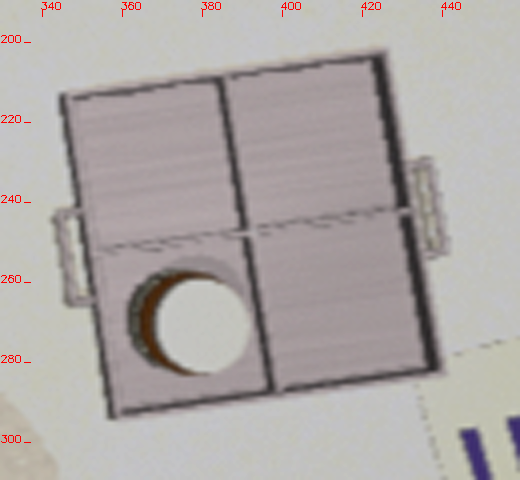

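The wand is back in its dock and the pails are unmoved. The tray's dividers cross at (391,248) in the top view, with the jar in the bay towards the robot and the pails.

Run:
```python
from h import *
T=lambda p:(330+(p[0]+.5)/4-.5,190+(p[1]+.5)/4-.5); S=lambda p:(190+(p[0]+.5)/4.3-.5,110+(p[1]+.5)/4.3-.5)
a=[onz("top",T(p),36) for p in [(62,95),(386,52),(440,370),(112,416),(247,232)]]
b=[onz("scene",S(p),36) for p in [(260,340),(46,195),(232,47),(440,168),(244,188)]]
for i,j in zip(a,b): print(i,j)
m=(np.mean(a[:4],0)+np.mean(b[:4],0)+a[4]+b[4])/4; print(np.mean(a[:4],0),np.mean(b[:4],0),m)
v=(a[0]-a[1]+b[0]-b[1]+a[3]-a[2]+b[3]-b[2])[:2]; u=v/np.linalg.norm(v); w=np.array([u[1],-u[0]]); w=w*np.sign(w[0])
print("u",u,"w",w,"yaw",np.degrees(np.arctan2(u[1],u[0])))
for n,s,t in(("A +x+y",1,1),("B +x-y",1,-1),("C -x-y",-1,-1),("J jar",-1,1)): print(n,(m[:2]+54.5*(s*w+t*u)).round(1))
mv((418.5,223,215),(418.5,223,150),yaw=1.865)
for z in (70,76,82): print(z,[((onz("top",(x,y),z)+onz("scene",q,z))/2).round(1)[:2] for (x,y),q in (((201.7,271.2),(379.9,223.4)),((242.8,208),(312.3,234.8)),((294.3,245.9),(302.6,189.4)))])
```

```text
[ 567.  -155.3   36. ] [ 576.  -147.8   36. ]
[ 594.8 -374.5   36. ] [ 600.3 -367.8   36. ]
[ 383.2 -400.3   36. ] [ 387.5 -395.2   36. ]
[ 354.2 -183.3   36. ] [ 360.8 -179.2   36. ]
[ 474.4 -276.5   36. ] [ 485.5 -268.5   36. ]
[ 474.8  -278.35   36.  ] [ 481.15 -272.5    36.  ] [ 478.9625 -273.9625   36.    ]
u [-0.12266217  0.99244848] w [0.99244848 0.12266217] yaw 97.04576912486749
A +x+y [ 526.4 -213.2]
B +x-y [ 539.7 -321.4]
C -x-y [ 431.6 -334.7]
J jar [ 418.2 -226.6]
to (418.5, 223, 215) -> [-0.196 -3.823 -0.22 ]
to (418.5, 223, 150) -> [-0.195 -3.824  1.08 ]
az 8.64
70 [array([413.8, 221.6]), array([578.2, 115.9]), array([480.6, -16.2])]
76 [array([416. , 221.8]), array([579.4, 116.7]), array([482.4, -14.6])]
82 [array([418.2, 222.1]), array([580.7, 117.6]), array([484.2, -13. ])]
```

Run:
```python
from h import *
st(); mv((481.5,-15.4,200),yaw=1.53)
```

```text
{'clock': 19.05, 'qpos': [0.699, 0.381, 1.656, -0.0, 1.103, -0.5], 'eef_pos': [478.822, 404.654, 204.208], 'tcp_rot': [3.141, 0.001, 2.77], 'contact_force': [-0.174, -0.765, -1.1], 'opening': 0.702, 'grasp_force': 0.0}
to (481.5, -15.4, 200) -> [-3.102 -7.808  0.078]
az 11.839
```

{"name": "drive_tool", "arguments": {"plan": [{"x": -0.25,"y": -0.63,"z": 0,"ax": 0,"ay": 0,"az": 1.2,"hand": 36},{"x": -0.6,"y": -1.5,"z": 0,"ax": 0,"ay": 0,"az": 2.5,"hand": 36},{"x": -0.95,"y": -2.4,"z": 0,"ax": 0,"ay": 0,"az": 3.8,"hand": 36},{"x": -1.3,"y": -3.3,"z": 0,"ax": 0,"ay": 0,"az": 5.1,"hand": 36},{"x": -1.65,"y": -4.15,"z": 0,"ax": 0,"ay": 0,"az": 6.4,"hand": 36},{"x": -2.0,"y": -5.03,"z": 0,"ax": 0,"ay": 0,"az": 7.7,"hand": 36},{"x": -2.35,"y": -5.9,"z": 0,"ax": 0,"ay": 0,"az": 9.0,"hand": 36},{"x": -2.7,"y": -6.8,"z": 0,"ax": 0,"ay": 0,"az": 10.3,"hand": 36}]}}

```text
clock: 19.85
eef_pos: [479.7, 36.9, 202.4]
tcp_rot: [-3.139, -0.0, 1.686]
contact_force: [1.2, -0.0, 1.0]
opening: 0.421
grasp_force: 0.0
```

Run:
```python
from h import *
st(); chk(); mv((481.5,-15.4,200),(481.5,-15.4,120),yaw=1.53)
```

```text
{'clock': 19.85, 'qpos': [0.074, 0.163, 1.961, 0.0, 1.02, -0.041], 'eef_pos': [479.678, 36.902, 202.358], 'tcp_rot': [-3.139, -0.0, 1.686], 'contact_force': [1.172, -0.021, 0.958], 'opening': 0.421, 'grasp_force': 0.0}
top [0, 574, 390]
scene [0, 299, 63]
to (481.5, -15.4, 200) -> [-0.984 -0.07   0.047]
to (481.5, -15.4, 120) -> [-0.982 -0.065  1.647]
az 1.454
```

{"name": "drive_tool", "arguments": {"plan": [{"x": -0.4,"y": -0.03,"z": 0,"ax": 0,"ay": 0,"az": 0.8,"hand": 36},{"x": -0.8,"y": -0.06,"z": 0.2,"ax": 0,"ay": 0,"az": 1.5,"hand": 36},{"x": -1.03,"y": -0.07,"z": 0.7,"ax": 0,"ay": 0,"az": 1.5,"hand": 36},{"x": -1.03,"y": -0.07,"z": 1.2,"ax": 0,"ay": 0,"az": 1.5,"hand": 36},{"x": -1.03,"y": -0.07,"z": 1.6,"ax": 0,"ay": 0,"az": 1.5,"hand": 36},{"x": -1.03,"y": -0.07,"z": 1.6,"ax": 0,"ay": 0,"az": 1.5,"hand": 36},{"x": -1.03,"y": -0.07,"z": 1.6,"ax": 0,"ay": 0,"az": 1.5,"hand": 36}]}}

```text
clock: 20.65
eef_pos: [483.0, -12.5, 123.2]
tcp_rot: [-3.139, -0.0, 1.535]
contact_force: [0.8, -0.9, 0.4]
opening: 0.42
grasp_force: 0.0
```

Run:
```python
from h import *
st(); crop("scene","s8",240,150,360,240,6.6); crop("top","t8",260,185,330,275,6.5); mv((481.5,-15.4,59),yaw=1.53)
for X in ((481.5,-15.4,73),): print(proj("scene",X),proj("top",X))
```

```text
{'clock': 20.65, 'qpos': [-0.029, 0.278, 2.026, 0.0, 0.839, 0.007], 'eef_pos': [482.966, -12.471, 123.156], 'tcp_rot': [-3.139, -0.0, 1.535], 'contact_force': [0.76, -0.86, 0.363], 'opening': 0.42, 'grasp_force': 0.0}
to (481.5, -15.4, 59) -> [-0.059 -0.051  1.308]
az 0.045
[302.65298016 188.91337599] [293.86185033 245.30891729]
```

View pics/s8.png

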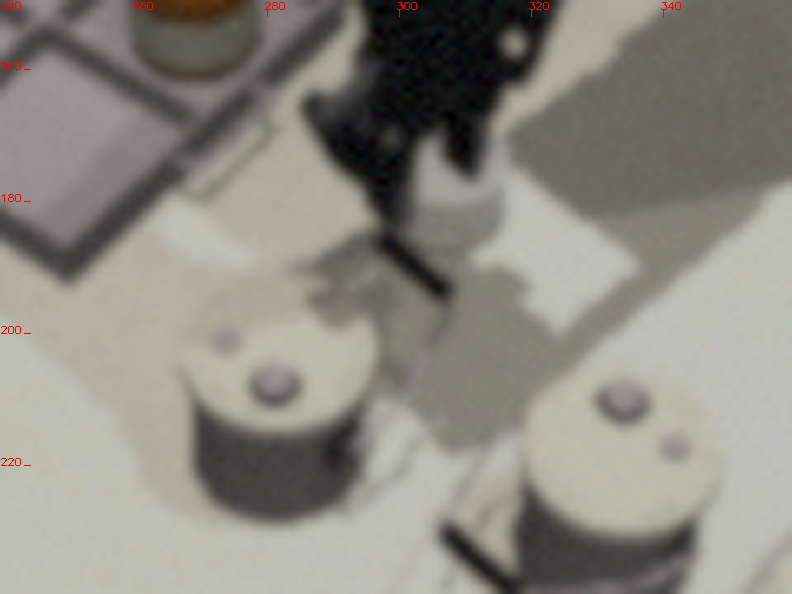

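The fingers straddle pail 3's tube at (303,189), clear of the beaker. I'll descend and close.

{"name": "drive_tool", "arguments": {"plan": [{"x": -0.05,"y": -0.04,"z": 0.4,"ax": 0,"ay": 0,"az": 0,"hand": 36},{"x": -0.05,"y": -0.04,"z": 0.8,"ax": 0,"ay": 0,"az": 0,"hand": 36},{"x": -0.05,"y": -0.04,"z": 1.1,"ax": 0,"ay": 0,"az": 0,"hand": 36},{"x": -0.05,"y": -0.04,"z": 1.28,"ax": 0,"ay": 0,"az": 0,"hand": 36},{"x": -0.05,"y": -0.04,"z": 1.28,"ax": 0,"ay": 0,"az": 0,"hand": 36},{"x": -0.05,"y": -0.04,"z": 1.28,"ax": 0,"ay": 0,"az": 0,"hand": 36}], "grip_force": 30}}

```text
clock: 21.35
eef_pos: [482.1, -15.2, 60.5]
tcp_rot: [3.141, 0.0, 1.534]
contact_force: [0.2, -0.5, 0.0]
opening: 0.423
grasp_force: 0.0
```

{"name": "drive_tool", "arguments": {"plan": [{"x": 0,"y": 0,"z": 0,"ax": 0,"ay": 0,"az": 0,"hand": 0},{"x": 0,"y": 0,"z": 0,"ax": 0,"ay": 0,"az": 0,"hand": 0},{"x": 0,"y": 0,"z": 0,"ax": 0,"ay": 0,"az": 0,"hand": 0},{"x": 0,"y": 0,"z": 0,"ax": 0,"ay": 0,"az": 0,"hand": 0},{"x": 0,"y": 0,"z": 0,"ax": 0,"ay": 0,"az": 0,"hand": 0},{"x": 0,"y": 0,"z": 0,"ax": 0,"ay": 0,"az": 0,"hand": 0},{"x": 0,"y": 0,"z": 0,"ax": 0,"ay": 0,"az": 0,"hand": 0},{"x": 0,"y": 0,"z": 0,"ax": 0,"ay": 0,"az": 0,"hand": 0}]}}

```text
clock: 22.15
eef_pos: [481.8, -15.3, 59.8]
tcp_rot: [3.141, -0.0, 1.534]
contact_force: [1.0, 0.4, -0.2]
opening: 0.124
grasp_force: 30.0
```

{"name": "drive_tool", "arguments": {"plan": [{"x": 0,"y": 0.03,"z": -0.13,"ax": 0,"ay": 0,"az": 0,"hand": 0},{"x": 0,"y": 0.07,"z": -0.24,"ax": 0,"ay": 0,"az": 0,"hand": 0},{"x": 0,"y": 0.14,"z": -0.4,"ax": 0,"ay": 0,"az": 0,"hand": 0},{"x": 0,"y": 0.23,"z": -0.55,"ax": 0,"ay": 0,"az": 0,"hand": 0},{"x": 0,"y": 0.33,"z": -0.69,"ax": 0,"ay": 0,"az": 0,"hand": 0},{"x": 0,"y": 0.44,"z": -0.82,"ax": 0,"ay": 0,"az": 0,"hand": 0},{"x": 0,"y": 0.57,"z": -0.94,"ax": 0,"ay": 0,"az": 0,"hand": 0},{"x": 0,"y": 0.7,"z": -1.04,"ax": 0,"ay": 0,"az": 0,"hand": 0}]}}

```text
clock: 22.95
eef_pos: [516.8, -16.6, 112.7]
tcp_rot: [-3.141, -0.0, 1.534]
contact_force: [-7.2, 0.9, 7.6]
opening: 0.126
grasp_force: 30.6
```

{"name": "drive_tool", "arguments": {"plan": [{"x": 0,"y": 0.15,"z": -0.09,"ax": 0,"ay": 0,"az": 0,"hand": 0},{"x": 0,"y": 0.3,"z": -0.16,"ax": 0,"ay": 0,"az": 0,"hand": 0},{"x": 0,"y": 0.46,"z": -0.22,"ax": 0,"ay": 0,"az": 0,"hand": 0},{"x": 0,"y": 0.63,"z": -0.27,"ax": 0,"ay": 0,"az": 0,"hand": 0},{"x": 0,"y": 0.8,"z": -0.29,"ax": 0,"ay": 0,"az": 0,"hand": 0},{"x": 0,"y": 0.97,"z": -0.3,"ax": 0,"ay": 0,"az": 0,"hand": 0},{"x": 0,"y": 0.97,"z": -0.3,"ax": 0,"ay": 0,"az": 0,"hand": 0}]}}

```text
clock: 23.65
eef_pos: [572.4, -18.2, 132.5]
tcp_rot: [3.127, -0.001, 1.534]
contact_force: [-0.0, 2.5, 35.0]
opening: 0.124
grasp_force: 33.5
```

Run:
```python
from h import *
st(); crop("scene","s9",240,150,360,240,6.6)
```

```text
{'clock': 23.65, 'qpos': [-0.035, 0.38, 1.843, 0.001, 0.904, 0.002], 'eef_pos': [572.431, -18.229, 132.542], 'tcp_rot': [3.127, -0.001, 1.534], 'contact_force': [-0.046, 2.472, 34.98], 'opening': 0.124, 'grasp_force': 33.467}
```

View pics/s9.png

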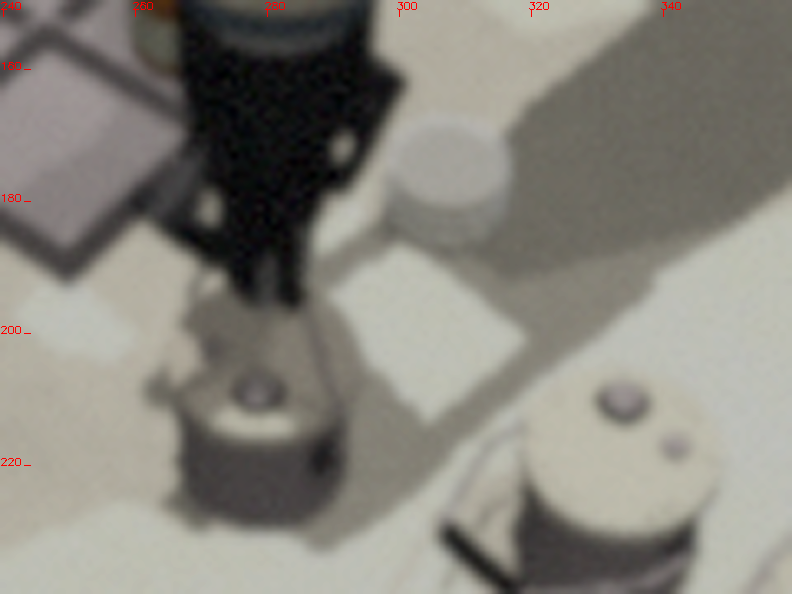

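The bail is upright, but the tool is pressing down: the force reads 35 N because the tube sits nearer the fingertips than I assumed. I'll ease up.

{"name": "drive_tool", "arguments": {"plan": [{"x": 0,"y": 0,"z": -0.08,"ax": 0,"ay": 0,"az": 0,"hand": 0},{"x": 0,"y": 0,"z": -0.14,"ax": 0,"ay": 0,"az": 0,"hand": 0},{"x": 0,"y": 0,"z": -0.17,"ax": 0,"ay": 0,"az": 0,"hand": 0},{"x": 0,"y": 0,"z": -0.17,"ax": 0,"ay": 0,"az": 0,"hand": 0}], "grip_force": 60}}

```text
clock: 24.1
eef_pos: [564.5, -18.4, 134.7]
tcp_rot: [-3.14, 0.0, 1.534]
contact_force: [-1.6, -0.3, -5.5]
opening: 0.11
grasp_force: 58.6
```

{"name": "drive_tool", "arguments": {"plan": [{"x": 0,"y": 0,"z": 0.04,"ax": 0,"ay": 0,"az": 0,"hand": 26},{"x": 0,"y": 0,"z": 0.04,"ax": 0,"ay": 0,"az": 0,"hand": 26},{"x": 0,"y": 0,"z": 0.04,"ax": 0,"ay": 0,"az": 0,"hand": 26},{"x": 0,"y": 0,"z": 0.14,"ax": 0,"ay": 0,"az": 0,"hand": 26},{"x": 0,"y": 0,"z": 0.24,"ax": 0,"ay": 0,"az": 0,"hand": 26},{"x": 0,"y": 0,"z": 0.24,"ax": 0,"ay": 0,"az": 0,"hand": 0},{"x": 0,"y": 0,"z": 0.24,"ax": 0,"ay": 0,"az": 0,"hand": 0},{"x": 0,"y": 0,"z": 0.24,"ax": 0,"ay": 0,"az": 0,"hand": 0}]}}

```text
clock: 24.9
eef_pos: [564.4, -18.3, 122.8]
tcp_rot: [-3.14, 0.0, 1.534]
contact_force: [-0.4, 0.6, -5.2]
opening: 0.113
grasp_force: 58.3
```

{"name": "drive_tool", "arguments": {"plan": [{"x": 0,"y": 0,"z": 0,"ax": 0,"ay": 0,"az": 0,"hand": 0},{"x": 0,"y": 0,"z": 0,"ax": 0,"ay": 0,"az": 0,"hand": 0},{"x": 0,"y": 0,"z": 0,"ax": 0,"ay": 0,"az": 0,"hand": 0},{"x": 0,"y": 0,"z": 0,"ax": 0,"ay": 0,"az": 0,"hand": 0}]}}

```text
clock: 25.3
eef_pos: [564.9, -18.4, 123.2]
tcp_rot: [-3.141, 0.0, 1.534]
contact_force: [0.3, -0.0, -4.6]
opening: 0.119
grasp_force: 58.3
```

{"name": "drive_tool", "arguments": {"plan": [{"x": 0,"y": 0,"z": -0.1,"ax": 0,"ay": 0,"az": 0,"hand": 0},{"x": 0,"y": 0,"z": -0.25,"ax": 0,"ay": 0,"az": 0,"hand": 0},{"x": 0,"y": 0,"z": -0.4,"ax": 0,"ay": 0,"az": 0,"hand": 0},{"x": 0,"y": 0,"z": -0.5,"ax": 0,"ay": 0,"az": 0,"hand": 0},{"x": 0,"y": 0,"z": -0.5,"ax": 0,"ay": 0,"az": 0,"hand": 0},{"x": 0,"y": 0,"z": -0.5,"ax": 0,"ay": 0,"az": 0,"hand": 0},{"x": 0,"y": 0,"z": -0.5,"ax": 0,"ay": 0,"az": 0,"hand": 0}]}}

```text
clock: 26.0
eef_pos: [564.7, -18.3, 148.1]
tcp_rot: [-3.141, 0.0, 1.534]
contact_force: [-0.0, 0.0, -4.8]
opening: 0.115
grasp_force: 58.5
```

Run:
```python
from h import *
st()
a=np.load("pics/s9.npy"); b=imaging.grab_frame("scene"); np.save("pics/s10.npy",b)
# vertical shift of pail's body between pictures (template of the button/side)
t=a[202:232,266:295]; m=cv2.matchTemplate(b[165:260,240:320],t,cv2.TM_CCOEFF_NORMED); print(cv2.minMaxLoc(m)[1:], "template at",(266-240,202-165))
print(proj("scene",(566,-17,88))-proj("scene",(566,-17,113)))
mv((565,-18,236),(450,-337,236),yaw=None)
```

```text
{'clock': 26.0, 'qpos': [-0.035, 0.356, 1.838, -0.0, 0.949, 0.002], 'eef_pos': [564.734, -18.343, 148.08], 'tcp_rot': [-3.141, 0.0, 1.534], 'contact_force': [-0.025, 0.04, -4.782], 'opening': 0.115, 'grasp_force': 58.48}
(0.8445950150489807, (0, 13), (28, 30)) template at (26, 37)
[-0.10838759  5.32035837]
to (565, -18, 236) -> [ 0.008  0.004 -1.76 ]
to (450, -337, 236) -> [-6.453 -2.06  -1.759]
az None
```

{"name": "drive_tool", "arguments": {"plan": [{"x": 0,"y": 0,"z": -0.2,"ax": 0,"ay": 0,"az": 0,"hand": 0},{"x": 0,"y": 0,"z": -0.6,"ax": 0,"ay": 0,"az": 0,"hand": 0},{"x": 0,"y": 0,"z": -1.0,"ax": 0,"ay": 0,"az": 0,"hand": 0},{"x": 0,"y": 0,"z": -1.4,"ax": 0,"ay": 0,"az": 0,"hand": 0},{"x": -0.15,"y": -0.06,"z": -1.7,"ax": 0,"ay": 0,"az": 0,"hand": 0},{"x": -0.4,"y": -0.15,"z": -1.8,"ax": 0,"ay": 0,"az": 0,"hand": 0},{"x": -0.8,"y": -0.3,"z": -1.8,"ax": 0,"ay": 0,"az": 0,"hand": 0},{"x": -1.3,"y": -0.5,"z": -1.8,"ax": 0,"ay": 0,"az": 0,"hand": 0}]}}

```text
clock: 26.85
eef_pos: [536.8, -83.4, 238.0]
tcp_rot: [-3.141, 0.0, 1.535]
contact_force: [0.1, -0.3, -6.7]
opening: 0.115
grasp_force: 58.6
```

{"name": "drive_tool", "arguments": {"plan": [{"x": -0.55,"y": -0.21,"z": 0,"ax": 0,"ay": 0,"az": 0,"hand": 0},{"x": -1.1,"y": -0.42,"z": 0,"ax": 0,"ay": 0,"az": 0,"hand": 0},{"x": -1.7,"y": -0.65,"z": 0,"ax": 0,"ay": 0,"az": 0,"hand": 0},{"x": -2.3,"y": -0.88,"z": 0,"ax": 0,"ay": 0,"az": 0,"hand": 0},{"x": -2.9,"y": -1.1,"z": 0,"ax": 0,"ay": 0,"az": 0,"hand": 0},{"x": -3.5,"y": -1.33,"z": 0,"ax": 0,"ay": 0,"az": 0,"hand": 0},{"x": -4.05,"y": -1.54,"z": 0,"ax": 0,"ay": 0,"az": 0,"hand": 0},{"x": -4.5,"y": -1.71,"z": 0,"ax": 0,"ay": 0,"az": 0,"hand": 0}]}}

```text
clock: 27.65
eef_pos: [441.8, -306.0, 237.7]
tcp_rot: [-3.14, -0.0, 1.533]
contact_force: [0.8, 0.3, -5.7]
opening: 0.119
grasp_force: 58.7
```

{"name": "drive_tool", "arguments": {"plan": [{"x": -0.35,"y": -0.13,"z": 0,"ax": 0,"ay": 0,"az": 0,"hand": 0},{"x": -0.55,"y": -0.21,"z": 0,"ax": 0,"ay": 0,"az": 0,"hand": 0},{"x": -0.65,"y": -0.245,"z": 0,"ax": 0,"ay": 0,"az": 0,"hand": 0},{"x": -0.65,"y": -0.245,"z": 0,"ax": 0,"ay": 0,"az": 0,"hand": 0},{"x": -0.65,"y": -0.245,"z": 0,"ax": 0,"ay": 0,"az": 0,"hand": 0},{"x": -0.65,"y": -0.245,"z": 0,"ax": 0,"ay": 0,"az": 0,"hand": 0}]}}

```text
clock: 28.25
eef_pos: [430.8, -335.4, 238.3]
tcp_rot: [3.142, -0.0, 1.535]
contact_force: [-0.3, 0.7, -5.7]
opening: 0.118
grasp_force: 58.7
```

Run:
```python
from h import *
st()
a=imaging.grab_frame("top"); b=imaging.grab_frame("scene"); chk()
crop("top","u1",330,190,460,310,3.2,a); crop("scene","u2",180,80,310,200,3,b)
A=cv2.imread("pics/u1.png");B=cv2.imread("pics/u2.png"); k=np.zeros((400,800,3),np.uint8); k[:384,:400]=A[:384,:400]; k[:360,410:800]=B[:360,:390]; cv2.imwrite("pics/u.png",k)
mv((430.2,-336.2,130),(430.2,-336.2,125))
```

```text
{'clock': 28.25, 'qpos': [-0.664, 0.224, 1.796, 0.0, 1.123, -0.629], 'eef_pos': [430.759, -335.426, 238.259], 'tcp_rot': [3.142, -0.0, 1.535], 'contact_force': [-0.25, 0.705, -5.749], 'opening': 0.118, 'grasp_force': 58.737}
top [0, 0, 313]
scene [0, 1, 484]
to (430.2, -336.2, 130) -> [-0.01  -0.01   2.167]
to (430.2, -336.2, 125) -> [-0.01  -0.01   2.267]
az None
```

{"name": "drive_tool", "arguments": {"plan": [{"x": -0.01,"y": -0.01,"z": 0.2,"ax": 0,"ay": 0,"az": 0,"hand": 0},{"x": -0.01,"y": -0.01,"z": 0.6,"ax": 0,"ay": 0,"az": 0,"hand": 0},{"x": -0.01,"y": -0.01,"z": 1.0,"ax": 0,"ay": 0,"az": 0,"hand": 0},{"x": -0.01,"y": -0.01,"z": 1.4,"ax": 0,"ay": 0,"az": 0,"hand": 0},{"x": -0.01,"y": -0.01,"z": 1.7,"ax": 0,"ay": 0,"az": 0,"hand": 0},{"x": -0.01,"y": -0.01,"z": 1.9,"ax": 0,"ay": 0,"az": 0,"hand": 0},{"x": -0.01,"y": -0.01,"z": 1.95,"ax": 0,"ay": 0,"az": 0,"hand": 0},{"x": -0.01,"y": -0.01,"z": 1.95,"ax": 0,"ay": 0,"az": 0,"hand": 0}]}}

```text
clock: 29.25
eef_pos: [429.9, -336.6, 140.6]
tcp_rot: [-3.141, -0.0, 1.534]
contact_force: [0.2, 0.3, -5.3]
opening: 0.114
grasp_force: 58.7
```

{"name": "drive_tool", "arguments": {"plan": [{"x": 0,"y": 0,"z": 0.05,"ax": 0,"ay": 0,"az": 0,"hand": 0},{"x": 0,"y": 0,"z": 0.1,"ax": 0,"ay": 0,"az": 0,"hand": 0},{"x": 0,"y": 0,"z": 0.15,"ax": 0,"ay": 0,"az": 0,"hand": 0},{"x": 0,"y": 0,"z": 0.2,"ax": 0,"ay": 0,"az": 0,"hand": 0},{"x": 0,"y": 0,"z": 0.2,"ax": 0,"ay": 0,"az": 0,"hand": 0},{"x": 0,"y": 0,"z": 0.2,"ax": 0,"ay": 0,"az": 0,"hand": 0}]}}

```text
clock: 29.85
eef_pos: [430.0, -336.6, 130.8]
tcp_rot: [-3.142, -0.0, 1.534]
contact_force: [0.2, -0.1, -6.0]
opening: 0.115
grasp_force: 58.7
```

Still hanging. I'll creep lower.

{"name": "drive_tool", "arguments": {"plan": [{"x": 0,"y": 0,"z": 0.04,"ax": 0,"ay": 0,"az": 0,"hand": 0},{"x": 0,"y": 0,"z": 0.08,"ax": 0,"ay": 0,"az": 0,"hand": 0},{"x": 0,"y": 0,"z": 0.12,"ax": 0,"ay": 0,"az": 0,"hand": 0},{"x": 0,"y": 0,"z": 0.12,"ax": 0,"ay": 0,"az": 0,"hand": 0},{"x": 0,"y": 0,"z": 0.12,"ax": 0,"ay": 0,"az": 0,"hand": 0}]}}

```text
clock: 30.35
eef_pos: [431.4, -337.1, 126.5]
tcp_rot: [3.139, 0.001, 1.534]
contact_force: [0.8, 4.5, 9.6]
opening: 0.116
grasp_force: 60.5
```

Run:
```python
from h import *
b=imaging.grab_frame("scene"); st(); crop("scene","v1",190,90,310,180,6.6,b)
```

```text
{'clock': 30.4, 'qpos': [-0.667, 0.359, 1.894, 0.001, 0.886, -0.63], 'eef_pos': [431.45, -337.133, 126.479], 'tcp_rot': [3.139, 0.001, 1.534], 'contact_force': [-0.221, 3.717, 9.606], 'opening': 0.116, 'grasp_force': 60.479}
```

View pics/v1.png

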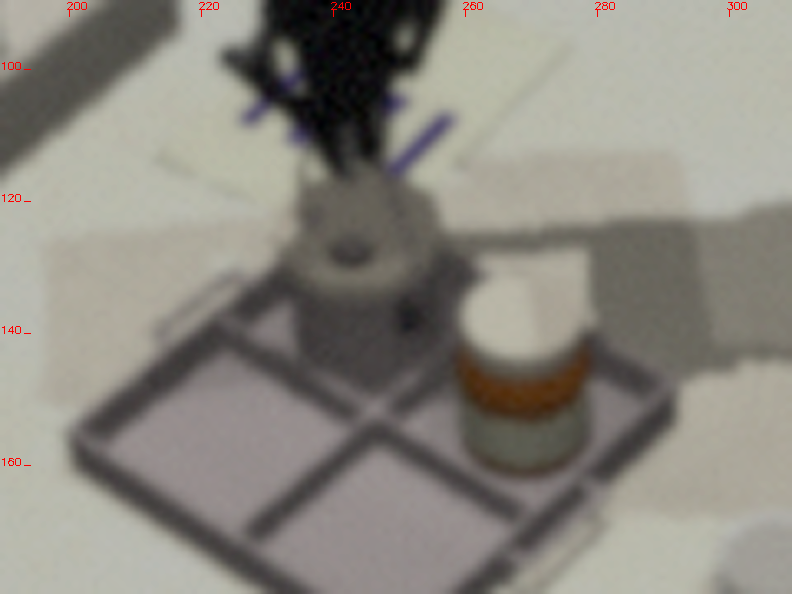

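Pail 3 is seated in the far bay at about (245,140), clear of the jar, with its bail held upright. I'll release it.

{"name": "drive_tool", "arguments": {"plan": [{"x": 0,"y": 0,"z": -0.03,"ax": 0,"ay": 0,"az": 0,"hand": 0},{"x": 0,"y": 0,"z": -0.03,"ax": 0,"ay": 0,"az": 0,"hand": 30},{"x": 0,"y": 0,"z": -0.03,"ax": 0,"ay": 0,"az": 0,"hand": 30},{"x": 0,"y": 0,"z": -0.03,"ax": 0,"ay": 0,"az": 0,"hand": 30},{"x": 0,"y": 0,"z": -0.03,"ax": 0,"ay": 0,"az": 0,"hand": 30},{"x": 0,"y": 0,"z": -0.25,"ax": 0,"ay": 0,"az": 0,"hand": 30},{"x": 0,"y": 0,"z": -0.6,"ax": 0,"ay": 0,"az": 0,"hand": 30},{"x": 0,"y": 0,"z": -1.2,"ax": 0,"ay": 0,"az": 0,"hand": 30}], "grip_force": 30}}

```text
clock: 31.2
eef_pos: [429.1, -335.9, 184.6]
tcp_rot: [-3.139, -0.002, 1.534]
contact_force: [0.3, 0.1, 0.3]
opening: 0.35
grasp_force: 0.0
```

Run:
```python
from h import *
st(); chk(); b=imaging.grab_frame("scene"); np.save("pics/s11.npy",b)
mv((580,117,200),(580,117,61),yaw=1.53)
```

```text
{'clock': 31.2, 'qpos': [-0.667, 0.282, 1.849, -0.0, 1.013, -0.63], 'eef_pos': [429.084, -335.927, 184.627], 'tcp_rot': [-3.139, -0.002, 1.534], 'contact_force': [0.255, 0.052, 0.318], 'opening': 0.35, 'grasp_force': 0.0}
top [0, 0, 320]
scene [0, 1, 489]
to (580, 117, 200) -> [ 9.194  2.643 -0.269]
to (580, 117, 61) -> [9.201 2.633 2.511]
az 0.039
```

{"name": "drive_tool", "arguments": {"plan": [{"x": 0.4,"y": 0.11,"z": -0.3,"ax": 0,"ay": 0,"az": 0,"hand": 32},{"x": 1.1,"y": 0.32,"z": -0.5,"ax": 0,"ay": 0,"az": 0,"hand": 32},{"x": 2.0,"y": 0.58,"z": -0.5,"ax": 0,"ay": 0,"az": 0,"hand": 32},{"x": 2.9,"y": 0.83,"z": -0.5,"ax": 0,"ay": 0,"az": 0,"hand": 32},{"x": 3.8,"y": 1.1,"z": -0.5,"ax": 0,"ay": 0,"az": 0,"hand": 32},{"x": 4.7,"y": 1.35,"z": -0.5,"ax": 0,"ay": 0,"az": 0,"hand": 32},{"x": 5.6,"y": 1.6,"z": -0.5,"ax": 0,"ay": 0,"az": 0,"hand": 32},{"x": 6.5,"y": 1.87,"z": -0.5,"ax": 0,"ay": 0,"az": 0,"hand": 32}]}}

```text
clock: 32.15
eef_pos: [535.1, -13.4, 209.4]
tcp_rot: [-3.141, 0.0, 1.534]
contact_force: [1.5, -0.4, 0.3]
opening: 0.374
grasp_force: 0.0
```

{"name": "drive_tool", "arguments": {"plan": [{"x": 0.8,"y": 0.23,"z": 0,"ax": 0,"ay": 0,"az": 0,"hand": 32},{"x": 1.6,"y": 0.46,"z": 0,"ax": 0,"ay": 0,"az": 0,"hand": 32},{"x": 2.3,"y": 0.65,"z": 0.2,"ax": 0,"ay": 0,"az": 0,"hand": 32},{"x": 2.7,"y": 0.77,"z": 0.6,"ax": 0,"ay": 0,"az": 0,"hand": 32},{"x": 2.7,"y": 0.77,"z": 1.2,"ax": 0,"ay": 0,"az": 0,"hand": 32},{"x": 2.7,"y": 0.77,"z": 1.5,"ax": 0,"ay": 0,"az": 0,"hand": 32},{"x": 2.7,"y": 0.77,"z": 1.5,"ax": 0,"ay": 0,"az": 0,"hand": 32},{"x": 2.7,"y": 0.77,"z": 1.5,"ax": 0,"ay": 0,"az": 0,"hand": 32}]}}

```text
clock: 32.95
eef_pos: [578.7, 117.7, 135.0]
tcp_rot: [-3.141, 0.0, 1.533]
contact_force: [1.0, -0.1, 0.0]
opening: 0.372
grasp_force: 0.0
```

Run:
```python
from h import *
st(); chk(); mv((580,117,61),yaw=1.53)
a=np.load("pics/scene0.npy"); b=imaging.grab_frame("scene")
t=a[222:246,322:348]; print(cv2.minMaxLoc(cv2.matchTemplate(b[205:260,300:370],t,cv2.TM_CCOEFF_NORMED))[1::2],(22,17))
```

```text
{'clock': 32.95, 'qpos': [0.198, 0.408, 1.791, -0.0, 0.943, 0.236], 'eef_pos': [578.728, 117.732, 135.046], 'tcp_rot': [-3.141, 0.0, 1.533], 'contact_force': [1.039, -0.058, 0.023], 'opening': 0.372, 'grasp_force': 0.0}
top [853, 1202, 279]
scene [59, 1020, 690]
to (580, 117, 61) -> [-0.017  0.007  1.502]
az 0.031
(0.88559490442276, (21, 17)) (22, 17)
```

{"name": "drive_tool", "arguments": {"plan": [{"x": -0.02,"y": 0.02,"z": 0.4,"ax": 0,"ay": 0,"az": 0,"hand": 32},{"x": -0.02,"y": 0.02,"z": 0.8,"ax": 0,"ay": 0,"az": 0,"hand": 32},{"x": -0.02,"y": 0.02,"z": 1.2,"ax": 0,"ay": 0,"az": 0,"hand": 32},{"x": -0.02,"y": 0.02,"z": 1.5,"ax": 0,"ay": 0,"az": 0,"hand": 32},{"x": -0.02,"y": 0.02,"z": 1.52,"ax": 0,"ay": 0,"az": 0,"hand": 32},{"x": -0.02,"y": 0.02,"z": 1.52,"ax": 0,"ay": 0,"az": 0,"hand": 32}]}}

```text
clock: 33.7
eef_pos: [580.0, 117.1, 59.2]
tcp_rot: [3.141, -0.0, 1.534]
contact_force: [-0.6, -0.5, 0.6]
opening: 0.374
grasp_force: 0.0
```

{"name": "drive_tool", "arguments": {"plan": [{"x": 0,"y": 0,"z": 0,"ax": 0,"ay": 0,"az": 0,"hand": 0},{"x": 0,"y": 0,"z": 0,"ax": 0,"ay": 0,"az": 0,"hand": 0},{"x": 0,"y": 0,"z": 0,"ax": 0,"ay": 0,"az": 0,"hand": 0},{"x": 0,"y": 0,"z": 0,"ax": 0,"ay": 0,"az": 0,"hand": 0},{"x": 0,"y": 0,"z": 0,"ax": 0,"ay": 0,"az": 0,"hand": 0},{"x": 0,"y": 0,"z": 0,"ax": 0,"ay": 0,"az": 0,"hand": 0},{"x": 0,"y": 0,"z": 0,"ax": 0,"ay": 0,"az": 0,"hand": 0}]}}

```text
clock: 34.4
eef_pos: [580.5, 117.3, 59.1]
tcp_rot: [3.14, -0.0, 1.534]
contact_force: [4.4, 0.5, 1.4]
opening: 0.128
grasp_force: 29.4
```

{"name": "drive_tool", "arguments": {"plan": [{"x": 0,"y": -0.06,"z": -0.18,"ax": 0,"ay": 0,"az": 0,"hand": 0},{"x": 0,"y": -0.13,"z": -0.34,"ax": 0,"ay": 0,"az": 0,"hand": 0},{"x": 0,"y": -0.21,"z": -0.49,"ax": 0,"ay": 0,"az": 0,"hand": 0},{"x": 0,"y": -0.31,"z": -0.63,"ax": 0,"ay": 0,"az": 0,"hand": 0},{"x": 0,"y": -0.43,"z": -0.76,"ax": 0,"ay": 0,"az": 0,"hand": 0},{"x": 0,"y": -0.55,"z": -0.88,"ax": 0,"ay": 0,"az": 0,"hand": 0},{"x": 0,"y": -0.69,"z": -0.98,"ax": 0,"ay": 0,"az": 0,"hand": 0},{"x": 0,"y": -0.69,"z": -0.98,"ax": 0,"ay": 0,"az": 0,"hand": 0}]}}

```text
clock: 35.2
eef_pos: [544.2, 118.5, 108.4]
tcp_rot: [-3.141, 0.0, 1.534]
contact_force: [-1.2, 0.7, -1.7]
opening: 0.126
grasp_force: 29.2
```

{"name": "drive_tool", "arguments": {"plan": [{"x": 0,"y": -0.15,"z": -0.09,"ax": 0,"ay": 0,"az": 0,"hand": 0},{"x": 0,"y": -0.3,"z": -0.16,"ax": 0,"ay": 0,"az": 0,"hand": 0},{"x": 0,"y": -0.46,"z": -0.22,"ax": 0,"ay": 0,"az": 0,"hand": 0},{"x": 0,"y": -0.63,"z": -0.27,"ax": 0,"ay": 0,"az": 0,"hand": 0},{"x": 0,"y": -0.8,"z": -0.31,"ax": 0,"ay": 0,"az": 0,"hand": 0},{"x": 0,"y": -0.95,"z": -0.32,"ax": 0,"ay": 0,"az": 0,"hand": 0},{"x": 0,"y": -0.95,"z": -0.32,"ax": 0,"ay": 0,"az": 0,"hand": 0},{"x": 0,"y": -0.95,"z": -0.32,"ax": 0,"ay": 0,"az": 0,"hand": 0}]}}

```text
clock: 36.0
eef_pos: [497.6, 120.2, 123.7]
tcp_rot: [-3.141, 0.0, 1.534]
contact_force: [0.5, 0.1, -4.3]
opening: 0.128
grasp_force: 29.2
```

{"name": "drive_tool", "arguments": {"plan": [{"x": 0,"y": 0,"z": 0,"ax": 0,"ay": 0,"az": 0,"hand": 0},{"x": 0,"y": 0,"z": -0.15,"ax": 0,"ay": 0,"az": 0,"hand": 0},{"x": 0,"y": 0,"z": -0.5,"ax": 0,"ay": 0,"az": 0,"hand": 0},{"x": 0,"y": 0,"z": -0.9,"ax": 0,"ay": 0,"az": 0,"hand": 0},{"x": 0,"y": 0,"z": -1.3,"ax": 0,"ay": 0,"az": 0,"hand": 0},{"x": -0.15,"y": 0.02,"z": -1.6,"ax": 0,"ay": 0,"az": 0,"hand": 0},{"x": -0.45,"y": 0.05,"z": -1.7,"ax": 0,"ay": 0,"az": 0,"hand": 0},{"x": -0.9,"y": 0.11,"z": -1.7,"ax": 0,"ay": 0,"az": 0,"hand": 0}], "grip_force": 60}}

```text
clock: 36.8
eef_pos: [502.1, 74.7, 209.7]
tcp_rot: [3.14, -0.0, 1.535]
contact_force: [0.4, -1.2, -5.3]
opening: 0.117
grasp_force: 58.8
```

{"name": "drive_tool", "arguments": {"plan": [{"x": -0.6,"y": 0.08,"z": 0,"ax": 0,"ay": 0,"az": 0,"hand": 0},{"x": -1.25,"y": 0.16,"z": 0,"ax": 0,"ay": 0,"az": 0,"hand": 0},{"x": -1.95,"y": 0.25,"z": 0,"ax": 0,"ay": 0,"az": 0,"hand": 0},{"x": -2.65,"y": 0.34,"z": 0,"ax": 0,"ay": 0,"az": 0,"hand": 0},{"x": -3.35,"y": 0.43,"z": 0,"ax": 0,"ay": 0,"az": 0,"hand": 0},{"x": -4.05,"y": 0.52,"z": 0,"ax": 0,"ay": 0,"az": 0,"hand": 0},{"x": -4.75,"y": 0.61,"z": 0,"ax": 0,"ay": 0,"az": 0,"hand": 0},{"x": -5.45,"y": 0.7,"z": 0,"ax": 0,"ay": 0,"az": 0,"hand": 0}]}}

```text
clock: 37.6
eef_pos: [525.8, -200.8, 208.3]
tcp_rot: [-3.141, -0.0, 1.534]
contact_force: [0.9, 1.5, -4.4]
opening: 0.115
grasp_force: 58.8
```

{"name": "drive_tool", "arguments": {"plan": [{"x": -0.65,"y": 0.08,"z": 0,"ax": 0,"ay": 0,"az": 0,"hand": 0},{"x": -1.25,"y": 0.16,"z": 0,"ax": 0,"ay": 0,"az": 0,"hand": 0},{"x": -1.75,"y": 0.23,"z": 0,"ax": 0,"ay": 0,"az": 0,"hand": 0},{"x": -2.15,"y": 0.28,"z": 0,"ax": 0,"ay": 0,"az": 0,"hand": 0},{"x": -2.4,"y": 0.32,"z": 0,"ax": 0,"ay": 0,"az": 0,"hand": 0},{"x": -2.47,"y": 0.33,"z": 0,"ax": 0,"ay": 0,"az": 0,"hand": 0},{"x": -2.47,"y": 0.33,"z": 0,"ax": 0,"ay": 0,"az": 0,"hand": 0},{"x": -2.47,"y": 0.33,"z": 0,"ax": 0,"ay": 0,"az": 0,"hand": 0}]}}

```text
clock: 38.4
eef_pos: [538.4, -321.6, 208.6]
tcp_rot: [-3.141, -0.001, 1.535]
contact_force: [-0.3, 0.5, -4.8]
opening: 0.119
grasp_force: 58.8
```

Run:
```python
from h import *
st(); chk(); mv((538.3,-322.9,138))
```

```text
{'clock': 38.4, 'qpos': [-0.541, 0.378, 1.65, 0.0, 1.114, -0.505], 'eef_pos': [538.381, -321.594, 208.62], 'tcp_rot': [-3.141, -0.001, 1.535], 'contact_force': [-0.303, 0.474, -4.758], 'opening': 0.119, 'grasp_force': 58.75}
top [0, 426, 367]
scene [7, 550, 501]
to (538.3, -322.9, 138) -> [-0.027 -0.004  1.416]
az None
```

{"name": "drive_tool", "arguments": {"plan": [{"x": -0.02,"y": 0,"z": 0.2,"ax": 0,"ay": 0,"az": 0,"hand": 0},{"x": -0.02,"y": 0,"z": 0.5,"ax": 0,"ay": 0,"az": 0,"hand": 0},{"x": -0.02,"y": 0,"z": 0.9,"ax": 0,"ay": 0,"az": 0,"hand": 0},{"x": -0.02,"y": 0,"z": 1.2,"ax": 0,"ay": 0,"az": 0,"hand": 0},{"x": -0.02,"y": 0,"z": 1.4,"ax": 0,"ay": 0,"az": 0,"hand": 0},{"x": -0.02,"y": 0,"z": 1.5,"ax": 0,"ay": 0,"az": 0,"hand": 0},{"x": -0.02,"y": 0,"z": 1.55,"ax": 0,"ay": 0,"az": 0,"hand": 0},{"x": -0.02,"y": 0,"z": 1.55,"ax": 0,"ay": 0,"az": 0,"hand": 0}]}}

```text
clock: 39.3
eef_pos: [538.7, -323.7, 131.4]
tcp_rot: [3.141, 0.0, 1.534]
contact_force: [1.1, -0.5, -4.5]
opening: 0.117
grasp_force: 58.7
```

{"name": "drive_tool", "arguments": {"plan": [{"x": 0,"y": 0,"z": 0.02,"ax": 0,"ay": 0,"az": 0,"hand": 0},{"x": 0,"y": 0,"z": 0.05,"ax": 0,"ay": 0,"az": 0,"hand": 0},{"x": 0,"y": 0,"z": 0.08,"ax": 0,"ay": 0,"az": 0,"hand": 0},{"x": 0,"y": 0,"z": 0.08,"ax": 0,"ay": 0,"az": 0,"hand": 0},{"x": 0,"y": 0,"z": 0.08,"ax": 0,"ay": 0,"az": 0,"hand": 0}]}}

```text
clock: 39.8
eef_pos: [538.5, -323.6, 127.4]
tcp_rot: [3.142, 0.0, 1.534]
contact_force: [-0.5, 0.4, -4.6]
opening: 0.116
grasp_force: 58.7
```

{"name": "drive_tool", "arguments": {"plan": [{"x": 0,"y": 0,"z": 0.02,"ax": 0,"ay": 0,"az": 0,"hand": 0},{"x": 0,"y": 0,"z": 0.04,"ax": 0,"ay": 0,"az": 0,"hand": 0},{"x": 0,"y": 0,"z": 0.06,"ax": 0,"ay": 0,"az": 0,"hand": 0},{"x": 0,"y": 0,"z": 0.06,"ax": 0,"ay": 0,"az": 0,"hand": 0},{"x": 0,"y": 0,"z": 0.06,"ax": 0,"ay": 0,"az": 0,"hand": 0}]}}

```text
clock: 40.3
eef_pos: [540.5, -324.1, 126.7]
tcp_rot: [3.137, 0.001, 1.534]
contact_force: [1.6, 4.0, 11.0]
opening: 0.118
grasp_force: 60.6
```

{"name": "drive_tool", "arguments": {"plan": [{"x": 0,"y": 0,"z": -0.04,"ax": 0,"ay": 0,"az": 0,"hand": 0},{"x": 0,"y": 0,"z": -0.04,"ax": 0,"ay": 0,"az": 0,"hand": 30},{"x": 0,"y": 0,"z": -0.04,"ax": 0,"ay": 0,"az": 0,"hand": 30},{"x": 0,"y": 0,"z": -0.04,"ax": 0,"ay": 0,"az": 0,"hand": 30},{"x": 0,"y": 0,"z": -0.04,"ax": 0,"ay": 0,"az": 0,"hand": 30},{"x": 0,"y": 0,"z": -0.25,"ax": 0,"ay": 0,"az": 0,"hand": 30},{"x": 0,"y": 0,"z": -0.7,"ax": 0,"ay": 0,"az": 0,"hand": 30},{"x": 0,"y": 0,"z": -1.4,"ax": 0,"ay": 0,"az": 0,"hand": 30}], "grip_force": 30}}

```text
clock: 41.1
eef_pos: [537.4, -322.9, 193.8]
tcp_rot: [-3.138, -0.002, 1.534]
contact_force: [0.8, 0.4, 0.0]
opening: 0.349
grasp_force: 0.0
```

Run:
```python
from h import *
st(); chk(); imaging.grab_frame("scene"); chk()
mv((416.2,221.8,205),(416.2,221.8,60),yaw=1.865)
```

```text
{'clock': 41.1, 'qpos': [-0.543, 0.394, 1.661, -0.0, 1.09, -0.507], 'eef_pos': [537.423, -322.945, 193.809], 'tcp_rot': [-3.138, -0.002, 1.534], 'contact_force': [0.829, 0.415, 0.012], 'opening': 0.349, 'grasp_force': 0.0}
top [0, 429, 368]
scene [6, 542, 495]
top [0, 427, 369]
scene [6, 545, 500]
to (416.2, 221.8, 205) -> [10.81  -2.843 -0.212]
to (416.2, 221.8, 60) -> [10.81  -2.844  2.688]
az -3.16
```

{"name": "drive_tool", "arguments": {"plan": [{"x": 0.4,"y": -0.1,"z": -0.2,"ax": 0,"ay": 0,"az": -0.4,"hand": 32},{"x": 1.2,"y": -0.31,"z": -0.3,"ax": 0,"ay": 0,"az": -0.8,"hand": 32},{"x": 2.1,"y": -0.55,"z": -0.3,"ax": 0,"ay": 0,"az": -1.2,"hand": 32},{"x": 3.0,"y": -0.79,"z": -0.3,"ax": 0,"ay": 0,"az": -1.6,"hand": 32},{"x": 3.9,"y": -1.02,"z": -0.3,"ax": 0,"ay": 0,"az": -2.0,"hand": 32},{"x": 4.8,"y": -1.26,"z": -0.3,"ax": 0,"ay": 0,"az": -2.4,"hand": 32},{"x": 5.7,"y": -1.5,"z": -0.3,"ax": 0,"ay": 0,"az": -2.8,"hand": 32},{"x": 6.6,"y": -1.73,"z": -0.3,"ax": 0,"ay": 0,"az": -3.16,"hand": 32}]}}

```text
clock: 42.15
eef_pos: [462.6, 10.9, 208.4]
tcp_rot: [-3.14, -0.0, 1.866]
contact_force: [0.1, -0.1, -0.1]
opening: 0.373
grasp_force: 0.0
```

Run:
```python
from h import *
imaging.grab_frame("top"); imaging.grab_frame("top"); st(); mv((416.2,221.8,205),(416.2,221.8,130),yaw=1.865)
```

```text
{'clock': 42.25, 'qpos': [0.025, 0.125, 1.992, 0.002, 1.028, -0.275], 'eef_pos': [461.859, 13.538, 208.246], 'tcp_rot': [-3.139, -0.002, 1.87], 'contact_force': [0.474, -0.37, -0.368], 'opening': 0.375, 'grasp_force': 0.0}
to (416.2, 221.8, 205) -> [4.249 0.357 0.073]
to (416.2, 221.8, 130) -> [4.246 0.361 1.573]
az 0.052
```

{"name": "drive_tool", "arguments": {"plan": [{"x": 0.6,"y": 0.05,"z": 0,"ax": 0,"ay": 0,"az": 0,"hand": 32},{"x": 1.4,"y": 0.12,"z": 0,"ax": 0,"ay": 0,"az": 0,"hand": 32},{"x": 2.3,"y": 0.19,"z": 0,"ax": 0,"ay": 0,"az": 0,"hand": 32},{"x": 3.2,"y": 0.27,"z": 0,"ax": 0,"ay": 0,"az": 0,"hand": 32},{"x": 4.0,"y": 0.34,"z": 0.3,"ax": 0,"ay": 0,"az": 0,"hand": 32},{"x": 4.25,"y": 0.36,"z": 0.9,"ax": 0,"ay": 0,"az": 0,"hand": 32},{"x": 4.25,"y": 0.36,"z": 1.5,"ax": 0,"ay": 0,"az": 0,"hand": 32},{"x": 4.25,"y": 0.36,"z": 1.55,"ax": 0,"ay": 0,"az": 0,"hand": 32}]}}

```text
clock: 43.05
eef_pos: [417.1, 216.7, 128.2]
tcp_rot: [-3.134, 0.001, 1.866]
contact_force: [-0.1, -0.1, -0.5]
opening: 0.378
grasp_force: 0.0
```

Run:
```python
from h import *
imaging.grab_frame("top"); st(); mv((416.2,221.8,60),yaw=1.865)
a=np.load("pics/scene0.npy"); b=imaging.grab_frame("scene")
t=a[245:275,350:390]; print(cv2.minMaxLoc(cv2.matchTemplate(b[225:295,330:410],t,cv2.TM_CCOEFF_NORMED))[1::2],(20,20))
```

```text
{'clock': 43.1, 'qpos': [0.475, 0.252, 2.044, -0.0, 0.851, 0.181], 'eef_pos': [418.073, 216.81, 129.645], 'tcp_rot': [-3.136, 0.001, 1.865], 'contact_force': [-0.784, -0.336, -0.742], 'opening': 0.373, 'grasp_force': 0.0}
to (416.2, 221.8, 60) -> [1.080e-01 1.000e-03 1.393e+00]
az 0.002
(0.9970433115959167, (20, 20)) (20, 20)
```

{"name": "drive_tool", "arguments": {"plan": [{"x": 0.05,"y": 0,"z": 0.3,"ax": 0,"ay": 0,"az": 0,"hand": 32},{"x": 0.08,"y": 0,"z": 0.7,"ax": 0,"ay": 0,"az": 0,"hand": 32},{"x": 0.08,"y": 0,"z": 1.1,"ax": 0,"ay": 0,"az": 0,"hand": 32},{"x": 0.08,"y": 0,"z": 1.35,"ax": 0,"ay": 0,"az": 0,"hand": 32},{"x": 0.08,"y": 0,"z": 1.38,"ax": 0,"ay": 0,"az": 0,"hand": 32},{"x": 0.08,"y": 0,"z": 1.38,"ax": 0,"ay": 0,"az": 0,"hand": 32},{"x": 0.08,"y": 0,"z": 1.38,"ax": 0,"ay": 0,"az": 0,"hand": 32}]}}

```text
clock: 43.85
eef_pos: [419.4, 222.0, 63.8]
tcp_rot: [3.14, -0.0, 1.865]
contact_force: [0.8, -0.3, -0.5]
opening: 0.372
grasp_force: 0.0
```

{"name": "drive_tool", "arguments": {"plan": [{"x": 0,"y": 0,"z": 0,"ax": 0,"ay": 0,"az": 0,"hand": 0},{"x": 0,"y": 0,"z": 0,"ax": 0,"ay": 0,"az": 0,"hand": 0},{"x": 0,"y": 0,"z": 0,"ax": 0,"ay": 0,"az": 0,"hand": 0},{"x": 0,"y": 0,"z": 0,"ax": 0,"ay": 0,"az": 0,"hand": 0},{"x": 0,"y": 0,"z": 0,"ax": 0,"ay": 0,"az": 0,"hand": 0},{"x": 0,"y": 0,"z": 0,"ax": 0,"ay": 0,"az": 0,"hand": 0},{"x": 0,"y": 0,"z": 0,"ax": 0,"ay": 0,"az": 0,"hand": 0}]}}

```text
clock: 44.55
eef_pos: [418.6, 221.8, 62.8]
tcp_rot: [3.142, -0.0, 1.865]
contact_force: [-0.9, 0.7, 0.0]
opening: 0.127
grasp_force: 29.7
```

{"name": "drive_tool", "arguments": {"plan": [{"x": 0,"y": 0.06,"z": -0.18,"ax": 0,"ay": 0,"az": 0,"hand": 0},{"x": 0,"y": 0.13,"z": -0.34,"ax": 0,"ay": 0,"az": 0,"hand": 0},{"x": 0,"y": 0.21,"z": -0.49,"ax": 0,"ay": 0,"az": 0,"hand": 0},{"x": 0,"y": 0.31,"z": -0.63,"ax": 0,"ay": 0,"az": 0,"hand": 0},{"x": 0,"y": 0.43,"z": -0.76,"ax": 0,"ay": 0,"az": 0,"hand": 0},{"x": 0,"y": 0.55,"z": -0.88,"ax": 0,"ay": 0,"az": 0,"hand": 0},{"x": 0,"y": 0.69,"z": -0.98,"ax": 0,"ay": 0,"az": 0,"hand": 0},{"x": 0,"y": 0.69,"z": -0.98,"ax": 0,"ay": 0,"az": 0,"hand": 0}]}}

```text
clock: 45.35
eef_pos: [452.9, 232.4, 112.8]
tcp_rot: [3.14, -0.001, 1.865]
contact_force: [-3.8, 1.3, 5.0]
opening: 0.124
grasp_force: 30.1
```

{"name": "drive_tool", "arguments": {"plan": [{"x": 0,"y": 0.13,"z": -0.12,"ax": 0,"ay": 0,"az": 0,"hand": 0},{"x": 0,"y": 0.28,"z": -0.21,"ax": 0,"ay": 0,"az": 0,"hand": 0},{"x": 0,"y": 0.44,"z": -0.27,"ax": 0,"ay": 0,"az": 0,"hand": 0},{"x": 0,"y": 0.61,"z": -0.32,"ax": 0,"ay": 0,"az": 0,"hand": 0},{"x": 0,"y": 0.78,"z": -0.35,"ax": 0,"ay": 0,"az": 0,"hand": 0},{"x": 0,"y": 0.93,"z": -0.36,"ax": 0,"ay": 0,"az": 0,"hand": 0},{"x": 0,"y": 0.93,"z": -0.36,"ax": 0,"ay": 0,"az": 0,"hand": 0},{"x": 0,"y": 0.93,"z": -0.36,"ax": 0,"ay": 0,"az": 0,"hand": 0}]}}

```text
clock: 46.15
eef_pos: [495.9, 245.1, 129.4]
tcp_rot: [-3.141, 0.0, 1.865]
contact_force: [-0.5, 0.2, -5.6]
opening: 0.126
grasp_force: 29.1
```

{"name": "drive_tool", "arguments": {"plan": [{"x": 0,"y": 0,"z": 0,"ax": 0,"ay": 0,"az": 0,"hand": 0},{"x": 0,"y": 0,"z": 0,"ax": 0,"ay": 0,"az": 0,"hand": 0},{"x": 0,"y": 0,"z": -0.15,"ax": 0,"ay": 0,"az": 0,"hand": 0},{"x": 0,"y": 0,"z": -0.5,"ax": 0,"ay": 0,"az": 0.2,"hand": 0},{"x": 0,"y": 0,"z": -0.9,"ax": 0,"ay": 0,"az": 0.6,"hand": 0},{"x": 0,"y": 0,"z": -1.3,"ax": 0,"ay": 0,"az": 1.3,"hand": 0},{"x": 0,"y": 0,"z": -1.55,"ax": 0,"ay": 0,"az": 2.1,"hand": 0},{"x": 0,"y": 0,"z": -1.65,"ax": 0,"ay": 0,"az": 3.0,"hand": 0}], "grip_force": 60}}

```text
clock: 46.95
eef_pos: [496.7, 245.6, 214.5]
tcp_rot: [3.139, -0.001, 1.547]
contact_force: [0.1, 0.6, -3.8]
opening: 0.119
grasp_force: 58.9
```

Run:
```python
from h import *
imaging.grab_frame("top"); imaging.grab_frame("top"); st(); mv((525,-214.7,210),yaw=.123)
```

```text
{'clock': 47.05, 'qpos': [0.457, 0.26, 1.806, -0.0, 1.073, 0.478], 'eef_pos': [496.53, 245.519, 213.778], 'tcp_rot': [3.14, -0.001, 1.55], 'contact_force': [-0.149, -0.589, -5.327], 'opening': 0.114, 'grasp_force': 58.911}
to (525, -214.7, 210) -> [-9.19   0.764  0.068]
az 13.623
```

{"name": "drive_tool", "arguments": {"plan": [{"x": -0.15,"y": 0.01,"z": 0,"ax": 0,"ay": 0,"az": 0.8,"hand": 0},{"x": -0.45,"y": 0.03,"z": 0,"ax": 0,"ay": 0,"az": 1.7,"hand": 0},{"x": -0.95,"y": 0.08,"z": 0,"ax": 0,"ay": 0,"az": 2.6,"hand": 0},{"x": -1.6,"y": 0.13,"z": 0,"ax": 0,"ay": 0,"az": 3.5,"hand": 0},{"x": -2.3,"y": 0.19,"z": 0,"ax": 0,"ay": 0,"az": 4.4,"hand": 0},{"x": -3.0,"y": 0.25,"z": 0,"ax": 0,"ay": 0,"az": 5.3,"hand": 0},{"x": -3.7,"y": 0.31,"z": 0,"ax": 0,"ay": 0,"az": 6.2,"hand": 0},{"x": -4.3,"y": 0.36,"z": 0,"ax": 0,"ay": 0,"az": 7.0,"hand": 0}]}}

```text
clock: 47.85
eef_pos: [509.3, 28.3, 212.1]
tcp_rot: [-3.141, 0.001, 0.817]
contact_force: [1.2, -0.4, -4.9]
opening: 0.112
grasp_force: 58.9
```

Run:
```python
from h import *
st(); mv((525,-214.7,210),yaw=.123)
```

```text
{'clock': 47.85, 'qpos': [0.053, 0.196, 1.895, -0.0, 1.051, 0.807], 'eef_pos': [509.321, 28.27, 212.096], 'tcp_rot': [-3.141, 0.001, 0.817], 'contact_force': [1.184, -0.377, -4.948], 'opening': 0.112, 'grasp_force': 58.865}
to (525, -214.7, 210) -> [-3.328  3.554  0.043]
az 6.627
```

{"name": "drive_tool", "arguments": {"plan": [{"x": -0.37,"y": 0.39,"z": 0,"ax": 0,"ay": 0,"az": 0.8,"hand": 0},{"x": -0.83,"y": 0.89,"z": 0,"ax": 0,"ay": 0,"az": 1.7,"hand": 0},{"x": -1.3,"y": 1.39,"z": 0,"ax": 0,"ay": 0,"az": 2.6,"hand": 0},{"x": -1.8,"y": 1.92,"z": 0,"ax": 0,"ay": 0,"az": 3.5,"hand": 0},{"x": -2.3,"y": 2.45,"z": 0,"ax": 0,"ay": 0,"az": 4.4,"hand": 0},{"x": -2.75,"y": 2.93,"z": 0,"ax": 0,"ay": 0,"az": 5.3,"hand": 0},{"x": -3.1,"y": 3.3,"z": 0,"ax": 0,"ay": 0,"az": 6.0,"hand": 0},{"x": -3.3,"y": 3.52,"z": 0,"ax": 0,"ay": 0,"az": 6.6,"hand": 0}]}}

```text
clock: 48.65
eef_pos: [525.1, -212.8, 212.0]
tcp_rot: [3.141, 0.0, 0.125]
contact_force: [0.7, -1.1, -4.6]
opening: 0.114
grasp_force: 58.8
```

Run:
```python
from h import *
for i in range(6): a=imaging.grab_frame("top")
st(); mv((525,-214.7,138),yaw=.123)
```

```text
{'clock': 48.95, 'qpos': [-0.383, 0.281, 1.781, 0.0, 1.08, 1.058], 'eef_pos': [525.094, -209.839, 212.044], 'tcp_rot': [-3.141, 0.001, 0.129], 'contact_force': [-0.101, 0.667, -5.388], 'opening': 0.114, 'grasp_force': 58.807}
to (525, -214.7, 138) -> [-0.013  0.097  1.481]
az 0.06
```

{"name": "drive_tool", "arguments": {"plan": [{"x": 0,"y": 0.03,"z": 0.15,"ax": 0,"ay": 0,"az": 0,"hand": 0},{"x": 0,"y": 0.06,"z": 0.4,"ax": 0,"ay": 0,"az": 0,"hand": 0},{"x": 0,"y": 0.09,"z": 0.75,"ax": 0,"ay": 0,"az": 0,"hand": 0},{"x": 0,"y": 0.09,"z": 1.05,"ax": 0,"ay": 0,"az": 0,"hand": 0},{"x": 0,"y": 0.09,"z": 1.25,"ax": 0,"ay": 0,"az": 0,"hand": 0},{"x": 0,"y": 0.09,"z": 1.4,"ax": 0,"ay": 0,"az": 0,"hand": 0},{"x": 0,"y": 0.09,"z": 1.48,"ax": 0,"ay": 0,"az": 0,"hand": 0},{"x": 0,"y": 0.09,"z": 1.48,"ax": 0,"ay": 0,"az": 0,"hand": 0}]}}

```text
clock: 49.75
eef_pos: [525.8, -215.1, 137.8]
tcp_rot: [-3.141, 0.001, 0.127]
contact_force: [0.4, -0.3, -5.6]
opening: 0.115
grasp_force: 58.9
```

{"name": "drive_tool", "arguments": {"plan": [{"x": 0,"y": 0,"z": 0.02,"ax": 0,"ay": 0,"az": 0,"hand": 0},{"x": 0,"y": 0,"z": 0.05,"ax": 0,"ay": 0,"az": 0,"hand": 0},{"x": 0,"y": 0,"z": 0.08,"ax": 0,"ay": 0,"az": 0,"hand": 0},{"x": 0,"y": 0,"z": 0.08,"ax": 0,"ay": 0,"az": 0,"hand": 0},{"x": 0,"y": 0,"z": 0.08,"ax": 0,"ay": 0,"az": 0,"hand": 0}]}}

```text
clock: 50.25
eef_pos: [526.0, -215.3, 134.4]
tcp_rot: [3.142, -0.0, 0.127]
contact_force: [-0.1, -0.3, -4.5]
opening: 0.113
grasp_force: 58.9
```

{"name": "drive_tool", "arguments": {"plan": [{"x": 0,"y": 0,"z": 0.02,"ax": 0,"ay": 0,"az": 0,"hand": 0},{"x": 0,"y": 0,"z": 0.05,"ax": 0,"ay": 0,"az": 0,"hand": 0},{"x": 0,"y": 0,"z": 0.07,"ax": 0,"ay": 0,"az": 0,"hand": 0},{"x": 0,"y": 0,"z": 0.07,"ax": 0,"ay": 0,"az": 0,"hand": 0},{"x": 0,"y": 0,"z": 0.07,"ax": 0,"ay": 0,"az": 0,"hand": 0}]}}

```text
clock: 50.75
eef_pos: [526.1, -215.3, 130.9]
tcp_rot: [3.141, -0.0, 0.127]
contact_force: [-0.5, -0.3, -2.3]
opening: 0.114
grasp_force: 59.2
```

{"name": "drive_tool", "arguments": {"plan": [{"x": 0,"y": 0,"z": 0.01,"ax": 0,"ay": 0,"az": 0,"hand": 0},{"x": 0,"y": 0,"z": 0.01,"ax": 0,"ay": 0,"az": 0,"hand": 30},{"x": 0,"y": 0,"z": 0.01,"ax": 0,"ay": 0,"az": 0,"hand": 30},{"x": 0,"y": 0,"z": 0.01,"ax": 0,"ay": 0,"az": 0,"hand": 30},{"x": 0,"y": 0,"z": 0.01,"ax": 0,"ay": 0,"az": 0,"hand": 30},{"x": 0,"y": 0,"z": -0.25,"ax": 0,"ay": 0,"az": 0,"hand": 30},{"x": 0,"y": 0,"z": -0.7,"ax": 0,"ay": 0,"az": 0,"hand": 30},{"x": 0,"y": 0,"z": -1.4,"ax": 0,"ay": 0,"az": 0,"hand": 30}]}}

```text
clock: 51.55
eef_pos: [525.0, -214.8, 200.8]
tcp_rot: [-3.14, 0.003, 0.127]
contact_force: [0.8, -0.2, -0.3]
opening: 0.35
grasp_force: 0.0
```

{"name": "drive_tool", "arguments": {"plan": [{"x": 0,"y": -0.3,"z": -0.5,"ax": 0,"ay": 0,"az": 0,"hand": 30},{"x": 0,"y": -1.0,"z": -1.0,"ax": 0,"ay": 0,"az": 0,"hand": 30},{"x": 0,"y": -1.9,"z": -1.0,"ax": 0,"ay": 0,"az": 0,"hand": 30},{"x": 0,"y": -2.8,"z": -1.0,"ax": 0,"ay": 0,"az": 0,"hand": 30},{"x": 0,"y": -3.7,"z": -1.0,"ax": 0,"ay": 0,"az": 0,"hand": 30},{"x": 0,"y": -4.6,"z": -1.0,"ax": 0,"ay": 0,"az": 0,"hand": 30},{"x": 0,"y": -5.2,"z": -1.0,"ax": 0,"ay": 0,"az": 0,"hand": 30},{"x": 0,"y": -5.2,"z": -1.0,"ax": 0,"ay": 0,"az": 0,"hand": 30}]}}

```text
clock: 52.35
eef_pos: [492.7, 45.7, 251.9]
tcp_rot: [-3.141, -0.001, 0.13]
contact_force: [-0.0, -0.3, 0.7]
opening: 0.35
grasp_force: 0.0
```

Run:
```python
from h import *
st(); a=imaging.grab_frame("top"); b=imaging.grab_frame("scene")
crop("top","w1",330,190,460,310,3.05,a); crop("scene","w2",190,90,310,200,3.3,b); crop("scene","w3",380,245,450,315,2.8,b); crop("top","w4",100,220,170,290,2.8,a)
k=np.zeros((600,800,3),np.uint8)
for n,x,y in(("w1",0,0),("w2",400,0),("w3",0,390),("w4",400,390)):
    A=cv2.imread(f"pics/{n}.png")[:,:400]; h,w=A.shape[:2]; h=min(h,600-y); k[y:y+h,x:x+w]=A[:h]
cv2.imwrite("pics/w.png",k)
```

```text
{'clock': 52.35, 'qpos': [0.089, 0.127, 1.883, 0.001, 1.131, 1.529], 'eef_pos': [492.737, 45.749, 251.904], 'tcp_rot': [-3.141, -0.001, 0.13], 'contact_force': [-0.003, -0.311, 0.736], 'opening': 0.35, 'grasp_force': 0.0}
```

View pics/w.png

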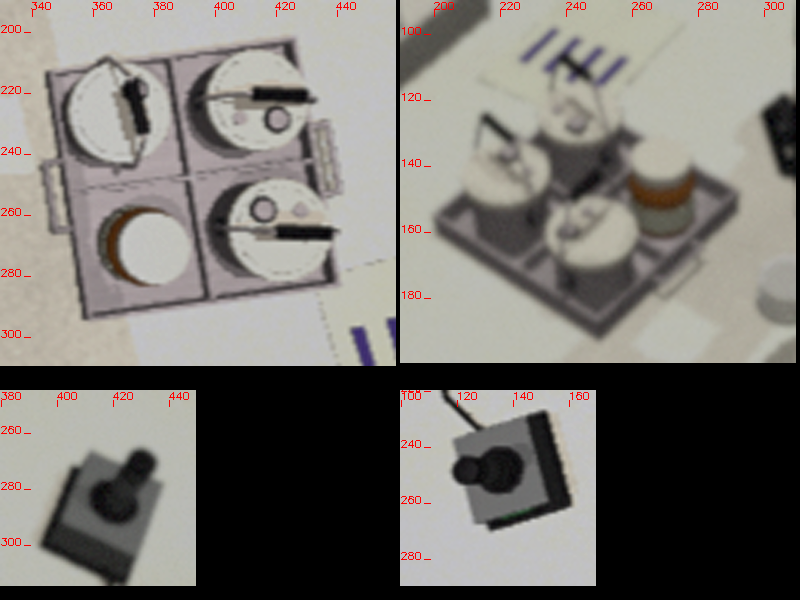

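The last picture shows all three pails in separate free bays with bails standing. The jar has not moved, and the wand is in its dock at (424,275). I'll run a quick numeric check before handing in.

Run:
```python
from h import *
T=lambda p:(330+(p[0]+.5)/3.05-.5,190+(p[1]+.5)/3.05-.5)
m=np.array([474.6,-278]); u=np.array([-.1227,.9925]); w=np.array([.9925,.1227])
for n,l,g in(("A",(118,112),(136,107)),("B",(256,100),(280,95)),("C",(281,229),(305,232))):
    c=onz("top",T(l),88)[:2]; t=onz("top",T(g),144)[:2]; d=c-m
    print(n,c,"tray frame",(d@w).round(1),(d@u).round(1),"tube-lid",(t-c).round(1))
```

```text
A [ 528.7 -206.6] tray frame 62.5 64.2 tube-lid [ 0.8 -3.5]
B [ 538.1 -322.7] tray frame 57.5 -52.2 tube-lid [ 0.4 -2.3]
C [ 430.7 -338.9] tray frame -51.0 -55.1 tube-lid [-0.4 -0.9]
```

```bash
python3 -c "
from rig import r
print(r.sign_off())"
```

```text
the job is handed in; nothing more can be done
None
```

I handed the job in at about 52 s of the 210 s limit: all three pails were read in order, the wand is back in its dock, and each pail stands in its own free bay with its bail up. The jar and beaker were left alone, and no verdict came back.

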